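# Set out the till-side display at the greengrocer's

## Robot

A 6-joint arm with a two-finger parallel gripper is mounted at the origin on the work surface. World frame = base frame: x ahead of the robot, y to its left, z up, the work surface at z = 0. Lengths are in mm, angles in rad, forces in N, time in s.
With the tool pointing down it reaches from about 350 to 875 mm from the base axis. Payload 4.2 kg.
Tool frame: the origin (TCP) lies on the mounting face of the last link; the fingertips stand 173 mm ahead of it and the grasp point (between the pads) lies 155 mm ahead of it; z points along the fingers, y is the line along which they close (so a half turn about z gives the same grasp; the last joint's range is limited). The gripper opens to 85 mm and grips with 20 to 120 N. Pads are 22 mm wide; open, the fingers measure 114 mm over their backs; the gripper's body (76 mm by 85 mm) begins 54 mm behind the grasp point. The pads swing forward as they close: fully open they stand 13 mm farther back than shut.
Start: joints at [-0.975, 0.385, 0.008, 0, -1.194, -0.259], TCP at [206.558, -589.859, 404.712] pointing down, gripper open.
Joint ranges: [-3.14, 3.14], [-1.21, 2.06], [-1.07, 1.41], [-3.16, 2.05], [-2.99, -0.16], [-3.1, 3.1]. Speed limits (rad/s): [2.79, 2.79, 3.14, 3.14, 3.14, 3.14].

## Interface

Orientations are given as a unit quaternion [x, y, z, w].
In Python, from bench import arm gives the robot as it stands. The module is installed in compiled form; this text tells all that it offers.
- The arm moves only by the tool move_arm, never from a script. Its arguments are lists of equal length, an entry for each row: "fingers": the finger opening in mm, from 0 to 85.4; "travel": the shift along the tool's x, y, z in mm, a list of three; "dr": the turn, a rotation vector about the tool's x, y, z in rad, a list of three. A call has 1 to 10 rows; each row is the pose to reach, as a shift and turn from the pose commanded when the call began, along the tool's axes at that moment; what a row does not reach only later rows make up. A row lasts 1/10 s, in which the tool goes at most 50 mm and 8.59 degrees, less where a joint would pass 70% of its speed; a pose out of reach is approached as far as the arm can. A call with a gripper value outside its range is refused whole. The fingers move at their own pace and stop on an object; the grip force is fixed at half the most. Time passes only in rows, so rows that repeat a pose let the fingers close. It gives the time, the measured TCP pose, the force, the opening and the grip force at its end, in the units of the state.
- arm.read_state(): the state, without advancing time (a new reading comes with each control period).
- arm.get_image(name): name is "scene" or "top"; returns the picture (400x640x3 uint8, red, green, blue); there is no depth.
- arm.camera_model(name): a dict with "intrinsics" (3x3 intrinsics, pixels), "k1" (the pictures are not rectified: a ray, as slopes to the right and down, at radius r is drawn at 1 + k1 r^2 times it, then the intrinsics apply), "pose" (4x4, takes a point from camera to world coordinates). Camera axes: x right, y up, looking along -z (the intrinsics and any distortion apply to the point x, -y, -z); pixel columns grow to the right and rows downward; lengths in mm; the calibration is good to about 2 mm. A picture is of the moment at which its call begins. camera_model takes no time and is no camera call.
- arm.job_done(): hands the job in; it is judged then, once.
The state is a dict: "clock": time; "joints": joint angles; "joint_vel": joint speeds; "joint_efforts": joint torques, N m; "position": TCP position; "ee_rot": TCP orientation; "contact_force": force on the tool from outside, world axes, zero at the start; "wrist_torque": the same for the moment, N m; "gripper_width": finger opening in mm; "grasp_force": force on a finger pad.
Only numpy, scipy, OpenCV 4.12 (cv2) and the standard library are available. Lean on these libraries where they do the work, as an engineer would, in place of code of your own. Each camera call takes 0.05 s, during which the arm holds its last target. There are 200 camera calls.

## Task

Please set out the counter: stand the tall dark molasses jar under the clear shelf, in line with and midway between the squat cream and red jars; stand the amber honey jar straight in front of the squat yellow jar (on the robot's side, square to the row) with a 3 cm gap; and lay the date carton flat on the left of the green collection box (robot's left), centred along it and parallel to it, with a 4 cm gap. Keep the two glass jars upright, set them down gently without dropping them, and leave everything else where it stands.

Things in the scene. Friction and masses are not known exactly. Their poses are not given: they have to be found in the camera images.
- molasses: tall upright glass jar, almost black, paper band, brass lid: 60 mm diameter, 130 mm high (lid the top 16 mm, 58 mm diameter), 0.35 to 0.65 kg; to be moved. Origin at the centre of its underside, z up. Starts on the open counter in front of the shelf.
- honey: upright amber glass jar, paper band, black lid: 60 mm diameter, 105 mm high (lid the top 16 mm), 0.3 to 0.52 kg; to be moved. Origin at the centre of its underside, z up. Starts on the open counter in front of the shelf.
- carton: brown date carton with cream panels, lying flat: 150 mm long (its x), 55 mm wide (its y), 60 mm high, 0.25 to 0.5 kg; to be moved. Origin at the centre of its underside. Either end may face either way.
- collection: green collection box with a slot, screwed to the counter: 120 mm along its x, 100 mm along its y, 75 mm high; origin at the centre of its underside. x points away from the robot, +y is its left side as the robot sees it; turned up to 0.25 rad.
- shelf: clear shelf over the row of squat jars, fixed: board x -50 to +160 mm, 740 mm wide (y), underside 300 mm, top 312 mm up; four 16 mm posts at x -35 and 145, y ±355 mm; open front and back; jars on its rear edge up to 401 mm. Origin on the counter under the row; x away from the robot, y left along the row; yaw within 0.06 rad. A tool tilted about 35 degrees from the front reaches the row.
- cream_jar: squat jar with cream contents and cream lid: 72 mm diameter, 90 mm high; stands loose at one end of the row under the shelf (left or right varies), 210 mm from the red jar. Leave it there. Origin at the centre of its underside, axes parallel to the shelf's.
- red_jar: squat jar with red contents and red lid: 72 mm diameter, 90 mm high; stands loose in the middle of the row. Leave it there. Origin at the centre of its underside, axes parallel to the shelf's.
- yellow_jar: squat jar with yellow contents and yellow lid: 72 mm diameter, 90 mm high; stands loose at the other end of the row, 210 mm from the red jar. Leave it there. Origin at the centre of its underside, axes parallel to the shelf's (its -x is its front, towards the robot).
- tin: blue round tin with a paper band and aluminium lid, 60 mm diameter, 85 mm high, loose, among the two jars that are to be moved; leave it there. Origin at the centre of its underside.
- tape: orange roll of tape lying flat, 84 mm diameter, 30 mm high, loose, in front of the middle of the row; leave it there. Origin at the centre of its underside.
- spray: clear bottle with a yellow cap, 52 mm diameter, 150 mm high, loose, to the right of the shelf; leave it there. (Fixed around: a card terminal 45 mm high by the robot's left, printer far left, tub of tomatoes far right, scales, keyboard, fruit crates at the edges.) Origin at the centre of its underside.

How it is judged:
By the outcome, as a careful person would: the job done as asked, in the order asked, and still so for the second after the job is handed in, with the robot touching nothing.
It also fails if it takes over 72 s, if anything falls off the work surface, if the arm or the gripper's body presses on something with over 40 N, if the wrist force passes 120 N, or if a joint passes its speed limit or range.

## Working session

There is one attempt and no reset: what is moved stays moved. The work goes in short steps, Python scripts to look and compute and a tool call to move; the robot and the scene stay as the last step left them, time stands still between calls to the robot, and variables do not carry over. Pictures are saved under pics/ and viewed, at most 10 in all, crops included, and the job is handed in when it is done.

Besides the shell and the picture viewer there is one more tool, called after "Emit:" as name(argument=value, ...) on one line, values as JSON. move_arm: Moves the arm, as the interface text tells. Its arguments: {"type":"object","properties":{"fingers":{"type":"array","items":{"type":"number"}},"travel":{"type":"array","items":{"type":"array","items":{"type":"number"}}},"dr":{"type":"array","items":{"type":"array","items":{"type":"number"}}}},"required":["fingers","travel","dr"]}

```bash
mkdir -p pics; cat > h.py <<'E'
import numpy as np, cv2
from bench import arm
def grab(n):
    im=arm.get_image(n); return im
def save(im,f): cv2.imwrite('pics/'+f,im[:,:,::-1])
def ray(n,uv):
    m=arm.camera_model(n); K=np.array(m["intrinsics"]); P=np.array(m["pose"])
    uv=np.atleast_2d(np.float64(uv))
    p=cv2.undistortPoints(uv.reshape(-1,1,2),K,np.array([m["k1"],0,0,0,0.])).reshape(-1,2)
    d=np.c_[p[:,0],-p[:,1],-np.ones(len(p))]@P[:3,:3].T
    return P[:3,3],d
def onz(n,uv,z):
    o,d=ray(n,uv); return o+d*((z-o[2])/d[:,2])[:,None]
def proj(n,X):
    m=arm.camera_model(n); K=np.array(m["intrinsics"]); P=np.array(m["pose"])
    c=(np.atleast_2d(X)-P[:3,3])@P[:3,:3]; x=np.c_[c[:,0],-c[:,1],-c[:,2]]
    return cv2.projectPoints(x,np.zeros(3),np.zeros(3),K,np.array([m["k1"],0,0,0,0.]))[0].reshape(-1,2)
E
python3 - <<'E'
from h import *
for n in("scene","top"):
    im=grab(n); np.save(n,im); save(im,n+'0.png'); m=arm.camera_model(n); print(n,np.round(m["pose"],3).tolist(),np.round(m["intrinsics"],1).tolist(),m["k1"])
s=arm.read_state(); print(s)
E
```

```text
scene [[-0.858, 0.45, -0.248, 268.403], [-0.513, -0.744, 0.428, 492.451], [0.008, 0.494, 0.869, 1078.94], [0.0, 0.0, 0.0, 1.0]] [[431.5, 0.0, 323.0], [0.0, 431.5, 196.6], [0.0, 0.0, 1.0]] -0.11024271544062118
top [[-0.025, 0.997, -0.078, 440.043], [-1.0, -0.026, -0.013, -26.141], [-0.015, 0.078, 0.997, 1261.473], [0.0, 0.0, 0.0, 1.0]] [[499.8, 0.0, 329.7], [0.0, 499.8, 202.0], [0.0, 0.0, 1.0]] 0.006612507880197243
{'clock': 0.1, 'joints': array([-9.75372015e-01,  3.85469128e-01,  6.74087821e-03, -4.01589525e-04,
       -1.19397107e+00, -2.58616466e-01]), 'joint_vel': array([-0.00105588, -0.00278752,  0.00411751,  0.00212364, -0.0006033 ,
       -0.00049037]), 'joint_efforts': array([-5.72883764e-04, -3.93319988e+01,  1.88928992e+01,  4.19790655e+00,
       -2.58253705e-03,  5.17361983e-06]), 'position': array([ 206.52478759, -589.69720496,  403.73348792]), 'ee_rot': array([-1.67535969e-01,  9.85865487e-01,  9.43351766e-04, -2.24194847e-04]), 'contact_force': array([-0.07607983,  0.32832889, -0.07040023]), 'wrist_torque': array([ 0.00323972, -0.02595357, -0.00929159]), 'grasp_force': 0.0, 'gripper_width': 85.30714374770909}
```

View pics/scene0.png

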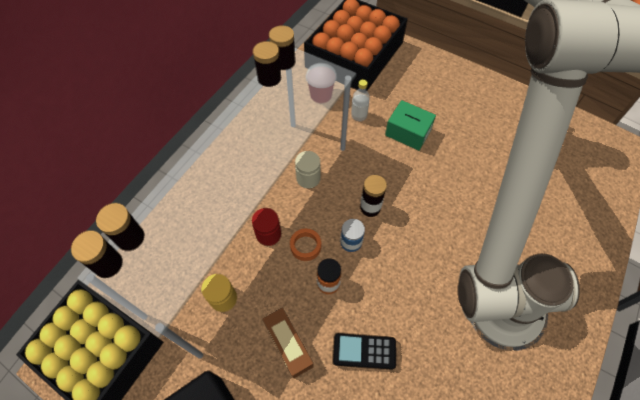

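View pics/top0.png

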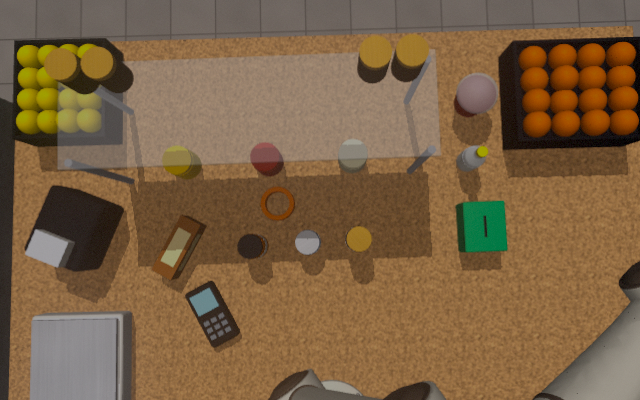

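Top view: yellow (178,161), red (266,158) and cream (352,154) jars, honey lid (251,246), tin (307,243), molasses lid (358,239), carton (180,247), tape (277,204), box (483,227). The scene view shows the same layout. Enlarged crops next, for exact outlines.

```bash
python3 - <<'E'
from h import *
t=np.load('top.npy');s=np.load('scene.npy')
a=cv2.resize(t[135:285,140:520],None,fx=2.1,fy=2.1,interpolation=cv2.INTER_CUBIC)
b=cv2.resize(s[80:380,190:450],None,fx=2,fy=2,interpolation=cv2.INTER_CUBIC)
save(a,'t1.png');save(b,'s1.png')
for n,im,pts in (("top",t,[(178,155),(266,155),(352,150),(251,246),(358,239),(483,227),(185,240),(180,247),(165,255)]),("scene",s,[(215,282),(265,215),(305,158),(328,268),(374,185),(415,118),(290,345)])):
    hsv=cv2.cvtColor(im,cv2.COLOR_RGB2HSV); print(n,[hsv[y,x].tolist() for x,y in pts])
E
```

```text
top [[22, 127, 144], [2, 101, 126], [21, 32, 136], [11, 90, 48], [20, 202, 150], [77, 255, 123], [21, 100, 128], [20, 103, 129], [28, 74, 159]]
scene [[21, 169, 154], [0, 205, 97], [25, 52, 143], [90, 10, 25], [18, 141, 183], [72, 137, 67], [29, 66, 220]]
```

View pics/t1.png

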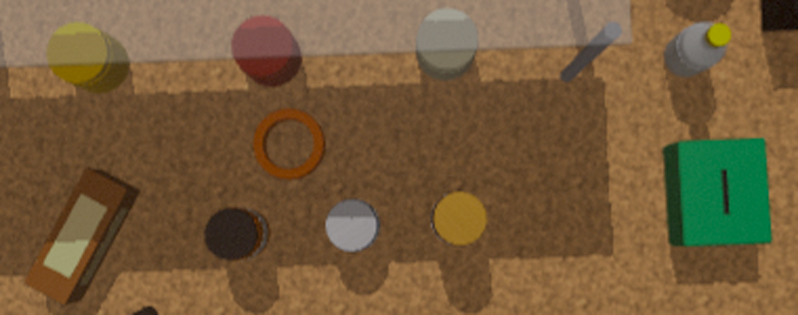

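View pics/s1.png

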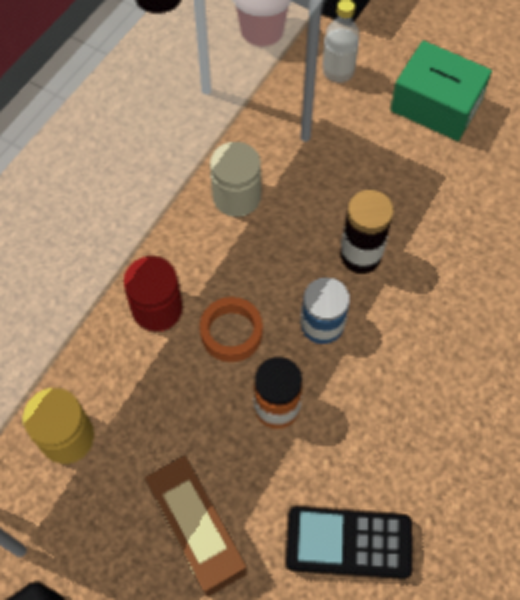

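Crop readings: in the top crop the lids are yellow (78,53), red (263,47), cream (447,39), honey (232,233), tin (352,225) and molasses (460,218). In the scene crop they are yellow (54,417), red (152,284), cream (236,168), honey (278,381), tin (326,302) and molasses (370,212). The carton and the box are both unobstructed. I'll triangulate these.

```bash
python3 - <<'E'
from h import *
T=dict(yellow=(78,53),red=(263,47),cream=(447,39),honey=(232,233),tin=(352,225),mol=(460,218),tape=(289,144))
S=dict(yellow=(54,417),red=(152,284),cream=(236,168),honey=(278,381),tin=(326,302),mol=(370,212),tape=(232,328))
Z=dict(yellow=90,red=90,cream=90,honey=105,tin=85,mol=130,tape=30)
for k in T:
    a=np.array(T[k])/2.1+[140,135]-.25;b=np.array(S[k])/2+[190,80]-.25
    o1,d1=ray("top",a);o2,d2=ray("scene",b);d1=d1[0];d2=d2[0]
    q=np.linalg.lstsq(np.c_[d1,-d2],o2-o1,rcond=None)[0]
    print(k,onz("top",a,Z[k])[0].round(1),onz("scene",b,Z[k])[0].round(1),((o1+d1*q[0]+o2+d2*q[1])/2).round(1))
# masks
t=np.load('top.npy');hsv=cv2.cvtColor(t,cv2.COLOR_RGB2HSV).astype(int)
print('green row',hsv[227,452:512,2].tolist(),hsv[195:260,495,2].tolist())
print('carton row', t[247,150:215].tolist())
E
```

```text
yellow [641.6 349.3  90. ] [637.5 351.1  90. ] [641.4 350.7  83.4]
red [642.8 139.6  90. ] [637.4 145.2  90. ] [643.8 140.9  76.6]
cream [646.3 -68.3  90. ] [639.6 -61.5  90. ] [647.2 -69.5  74.8]
honey [434.4 174.6 105. ] [431. 179. 105.] [433.5 176.   95. ]
tin [439.9  43.5  85. ] [435.7  50.2  85. ] [439.   44.1  70.7]
mol [444.6 -75.4 130. ] [441.3 -70.7 130. ] [443.8 -76.  120.5]
tape [536.9 119.1  30. ] [532.8 122.7  30. ] [536.5 119.7  20.4]
green row [153, 157, 152, 154, 131, 68, 55, 52, 53, 56, 57, 55, 101, 118, 125, 124, 124, 125, 123, 125, 124, 125, 124, 124, 123, 125, 124, 122, 123, 123, 122, 123, 72, 36, 61, 111, 121, 124, 123, 123, 123, 122, 124, 123, 123, 121, 123, 122, 124, 122, 125, 122, 123, 118, 144, 163, 151, 151, 153, 151] [146, 149, 152, 149, 148, 121, 112, 122, 124, 125, 124, 124, 126, 125, 123, 122, 123, 122, 124, 123, 121, 123, 121, 123, 124, 123, 124, 122, 121, 121, 123, 122, 123, 122, 123, 122, 120, 122, 122, 123, 122, 121, 123, 121, 121, 122, 121, 124, 121, 122, 121, 123, 123, 121, 122, 108, 83, 102, 102, 110, 110, 110, 102, 98, 90]
carton row [[104, 75, 4
[... 248 characters left out ...]
[128, 112, 78], [129, 115, 80], [128, 113, 78], [126, 111, 75], [128, 112, 80], [126, 113, 77], [128, 111, 79], [130, 114, 78], [126, 111, 75], [127, 111, 77], [128, 112, 77], [126, 111, 76], [129, 112, 77], [127, 112, 76], [129, 114, 78], [124, 106, 74], [96, 66, 35], [86, 53, 19], [85, 53, 19], [83, 49, 19], [73, 45, 22], [55, 38, 19], [60, 43, 20], [71, 56, 38], [73, 60, 39], [70, 56, 37], [55, 40, 14], [93, 65, 38], [108, 78, 48], [100, 72, 39], [98, 71, 41], [100, 72, 42], [96, 67, 39], [98, 70, 41], [105, 76, 47], [103, 73, 43], [99, 71, 43], [92, 65, 39], [97, 68, 43], [105, 75, 44], [108, 77, 48], [103, 74, 44], [94, 67, 34], [94, 67, 37], [103, 73, 45], [103, 75, 41], [101, 72, 43]]
```

```bash
python3 - <<'E'
from h import *
for n in("top","scene"):
    im=cv2.GaussianBlur(np.load(n+'.npy'),(3,3),0);hsv=cv2.cvtColor(im,cv2.COLOR_RGB2HSV).astype(int);H,S,V=hsv[...,0],hsv[...,1],hsv[...,2]
    roi=np.zeros(H.shape,bool)
    def rep(m,z,tag):
        m=cv2.morphologyEx(m.astype(np.uint8),cv2.MORPH_OPEN,np.ones((2,2)))
        c=max(cv2.findContours(m,cv2.RETR_EXTERNAL,cv2.CHAIN_APPROX_NONE)[0],key=cv2.contourArea)[:,0]
        P=onz(n,c,z)[:,:2].astype(np.float32); r=cv2.minAreaRect(P)
        pa=cv2.minAreaRect(c.astype(np.float32))
        print(n,tag,len(c),np.round(r[0],1),np.round(r[1],1),round(r[2],1),'px',np.round(cv2.boxPoints(pa),1).tolist())
    g=(abs(H-75)<12)&(S>120)
    print('V levels',np.percentile(V[g],[5,25,50,75,95]))
    rep(g&(V>90),75,'box')
    roi[:]=0
    if n=="top": roi[212:285,148:212]=1
    else: roi[300:380,258:318]=1
    rep(roi&(S>160),60,'cartonbrown'); rep(roi&(S<115)&(V>110),60,'panel')
E
```

```text
V levels [ 92. 122. 123. 123. 124.]
top box 175 [ 464.7 -377.2] [116.6  97. ] 1.0 px [[463.5, 203.1999969482422], [505.3999938964844, 201.39999389648438], [507.5, 250.89999389648438], [465.70001220703125, 252.6999969482422]]
top cartonbrown 167 [432.5 353.5] [ 68.3 155.4] 60.6 px [[151.10000610351562, 270.29998779296875], [182.60000610351562, 212.8000030517578], [207.1999969482422, 226.3000030517578], [175.6999969482422, 283.79998779296875]]
top panel 85 [433.1 360.6] [34.1 88.6] 60.8 px [[161.10000610351562, 261.1000061035156], [179.0, 228.39999389648438], [191.3000030517578, 235.10000610351562], [173.5, 267.79998779296875]]
V levels [ 75.  77. 146. 149. 150.]
scene box 107 [ 460.3 -370.1] [115.5  98.2] 1.4 px [[389.1000061035156, 123.0999984741211], [399.20001220703125, 100.0], [435.70001220703125, 116.0999984741211], [425.6000061035156, 139.1999969482422]]
scene cartonbrown 44 [483.9 331.1] [43.6 19.2] 55.8 px [[266.20001220703125, 318.1000061035156], [283.20001220703125, 310.6000061035156], [286.3999938964844, 317.79998779296875], [269.3999938964844, 325.3999938964844]]
scene panel 93 [431.2 362. ] [37.5 92.1] 60.6 px [[271.5, 327.3999938964844], [286.29998779296875, 319.79998779296875], [304.70001220703125, 355.1000061035156], [289.8999938964844, 362.70001220703125]]
```

```bash
cat > cal.py <<'E'
from h import *
from scipy.optimize import least_squares
from scipy.spatial.transform import Rotation as R
N=["yellow","red","cream","honey","tin","mol","tape","box","panel"]
Z=np.array([90,90,90,105,85,130,30,75,60.])
T=np.array([(78,53),(263,47),(447,39),(232,233),(352,225),(460,218),(289,144)])/2.1+[140,135]-.25
S=np.array([(54,417),(152,284),(236,168),(278,381),(326,302),(370,212),(232,328)])/2+[190,80]-.25
T=np.r_[T,proj("top",[[464.7,-377.2,75],[433.1,360.6,60]])]
S=np.r_[S,proj("scene",[[460.3,-370.1,75],[431.2,362,60]])]
rT=ray("top",T);rS=ray("scene",S)
def hit(r,p):
    o=r[0]+p[:3];d=R.from_rotvec(p[3:]).apply(r[1]);return (o+d*((Z-o[2])/d[:,2])[:,None])[:,:2]
def f(p):
    a,b=hit(rT,p[:6]),hit(rS,p[6:12]);m=(a+b)/2
    u=np.array([np.cos(p[12]),np.sin(p[12])])
    row=np.r_[m[0]-m[1]-210*np.array([-u[1],u[0]]),m[1]-m[2]-210*np.array([-u[1],u[0]])]
    return np.r_[(a-b).ravel()/1.5,row/1,p[0:3]/2,p[3:6]/.003,p[6:9]/2,p[9:12]/.003]
s=least_squares(f,np.zeros(13));p=s.x
if __name__=="__main__":
    a,b=hit(rT,p[:6]),hit(rS,p[6:12])
    for k,x,y in zip(N,a,b): print(k,x.round(1),y.round(1),((x+y)/2).round(1))
    print(p.round(4).tolist(),s.cost)
E
python3 cal.py
```

```text
yellow [642.1 348.4] [642.2 347.4] [642.2 347.9]
red [643.2 138.7] [642.5 140.2] [642.8 139.5]
cream [646.6 -69.2] [645.1 -67.9] [645.8 -68.6]
honey [434.8 173.9] [434.8 174.4] [434.8 174.1]
tin [440.3  42.8] [439.8  44.7] [440.   43.8]
mol [444.8 -76. ] [445.4 -76.9] [445.1 -76.5]
tape [537.3 118.3] [537.4 117.6] [537.3 117.9]
box [ 464.8 -378. ] [ 465.  -378.8] [ 464.9 -378.4]
panel [433.6 359.8] [435.  358.2] [434.3 359. ]
[-0.009, 0.0675, 0.0994, -0.0007, -0.0002, -0.0006, 0.009, -0.0675, 2.9006, -0.0033, -0.003, 0.0006, 0.0088] 10.783423241759039
```

```bash
cat > go.py <<'E'
import sys
from h import *
from scipy.spatial.transform import Rotation as R
# usage: gx gy gz tilt_deg yaw  (grasp point target, world) -> travel, dr in tool axes
def plan(gx,gy,gz,tilt,yaw=0.):
    s=arm.read_state(); t=np.radians(tilt)
    M=np.array([[-np.cos(t),0,np.sin(t)],[0,1,0],[-np.sin(t),0,-np.cos(t)]])
    M=R.from_euler('z',yaw).as_matrix()@M
    R0=R.from_quat(s["ee_rot"]).as_matrix(); p=s["position"]
    tcp=np.array([gx,gy,gz])-155*M[:,2]
    d=R0.T@(tcp-p); w=R.from_matrix(R0.T@M).as_rotvec()
    print('t',round(s['clock'],2),'grasp now',(p+155*R0[:,2]).round(1),'travel',d.round(1),'|d|',np.linalg.norm(d).round(),'dr',w.round(3),'deg',np.degrees(np.linalg.norm(w)).round(1),'force',s['contact_force'].round(1),'w',round(s['gripper_width'],1),'f',round(s['grasp_force'],1),'q',s['joints'].round(2))
plan(*map(float,sys.argv[1:]))
E
python3 go.py 445 -76.5 204 35
```

```text
t 0.1 grasp now [ 206.4 -589.4  248.7] travel [-310.7  434.8   73.6] |d| 539.0 dr [ 0.105 -0.605  0.326] deg 39.8 force [-0.1  0.3 -0.1] w 85.3 f 0.0 q [-0.98  0.39  0.01 -0.   -1.19 -0.26]
```

Emit:
move_arm(fingers=[85,85,85,85,85,85,85,85,85,85], travel=[[-28,39,7],[-56,78,13],[-84,117,20],[-112,157,26],[-140,196,33],[-168,235,40],[-196,274,46],[-224,313,53],[-250,350,60],[-265,370,63]], dr=[[0.01,-0.06,0.033],[0.02,-0.12,0.065],[0.03,-0.18,0.1],[0.04,-0.24,0.13],[0.052,-0.3,0.163],[0.063,-0.36,0.195],[0.073,-0.42,0.228],[0.084,-0.48,0.26],[0.095,-0.54,0.29],[0.105,-0.605,0.326]])

```text
clock: 1.1
position: [330.3, -167.0, 343.4]
ee_rot: [-0.007, 0.959, -0.007, 0.285]
contact_force: [-0.0, -1.3, 0.7]
gripper_width: 85.2
grasp_force: 0.0
```

```bash
python3 go.py 445 -76.5 204 35
```

```text
t 1.1 grasp now [ 415.  -168.5  213.6] travel [-16.3  90.5  23.6] |d| 95.0 dr [-0.009 -0.033  0.017] deg 2.2 force [-0.  -1.3  0.7] w 85.2 f 0.0 q [-0.02 -0.09 -0.8  -0.01 -0.29 -1.52]
```

Emit:
move_arm(fingers=[85,85,85,85], travel=[[-6,40,8],[-12,75,16],[-16,90,23],[-16,90,23]], dr=[[0,-0.02,0.01],[-0.009,-0.033,0.017],[-0.009,-0.033,0.017],[-0.009,-0.033,0.017]])

```text
clock: 1.5
position: [339.1, -80.5, 356.3]
ee_rot: [0.002, 0.958, -0.008, 0.286]
contact_force: [0.6, -0.6, 0.4]
gripper_width: 85.0
grasp_force: 0.0
```

```bash
python3 go.py 445 -76.5 94 35; python3 - <<'E'
from h import *
im=grab("top"); np.save('t2',im); save(cv2.resize(im[130:300,200:480],None,fx=2.8,fy=2.8,interpolation=cv2.INTER_CUBIC),'t2.png')
E
```

```text
t 1.5 grasp now [424.  -82.9 226.7] travel [ 60.    5.9 122.5] |d| 136.0 dr [-0.016 -0.031  0.   ] deg 2.0 force [ 0.6 -0.6  0.4] w 85.0 f 0.0 q [ 0.17 -0.17 -1.04  0.7  -0.16 -2.4 ]
```

View pics/t2.png

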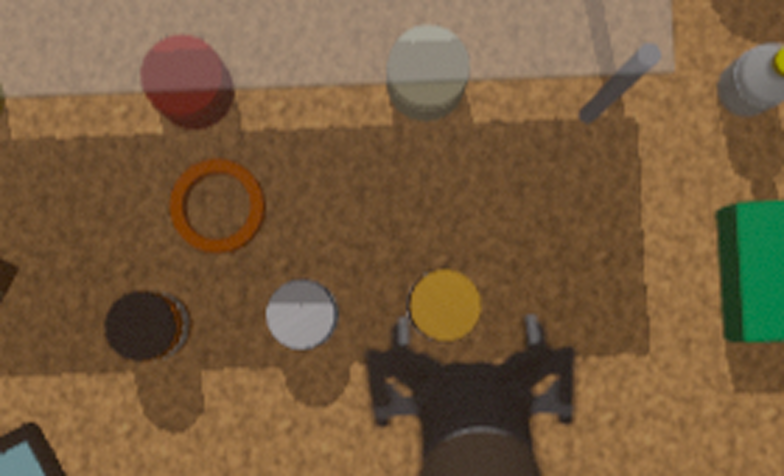

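The gripper hangs just in front of the molasses lid (445,304 in the crop), with its fingertips at about (403,330) and (532,330). Joints 3 and 5 are at their limits here, so a 35° tilt isn't reachable this close in. I'll grasp at 15° tilt, carry the jar forward, set it down, and regrasp it steeper.

```bash
python3 go.py 445 -76.5 210 15; python3 - <<'E'
from h import *
print(proj("top",[[424+3,-82.9,226.7-4]]), np.array([467.5,330])/2.8+[200,130]-.3)
E
```

```text
t 1.55 grasp now [423.3 -81.  226.8] travel [-57.6   2.5  33.7] |d| 67.0 dr [-0.015  0.319  0.002] deg 18.3 force [-0.4  0.1  0.6] w 85.2 f 0.0 q [ 0.17 -0.17 -1.05  0.71 -0.16 -2.41]
[[364.64051821 246.75832668]] [366.66428571 247.55714286]
```

Emit:
move_arm(fingers=[85,85,85,85,85], travel=[[-20,1,11],[-40,2,22],[-57.5,2.5,34],[-57.5,2.5,34],[-57.5,2.5,34]], dr=[[0,0.11,0],[-0.01,0.22,0],[-0.015,0.319,0.002],[-0.015,0.319,0.002],[-0.015,0.319,0.002]])

```text
clock: 2.05
position: [406.6, -79.9, 358.9]
ee_rot: [0.003, 0.992, 0.0, 0.13]
contact_force: [0.8, -0.3, 0.4]
gripper_width: 85.1
grasp_force: 0.0
```

```bash
python3 go.py 445 -76.5 90 15; python3 - <<'E'
from h import *
im=grab("top"); np.save('t2',im); save(cv2.resize(im[130:300,200:480],None,fx=2.8,fy=2.8,interpolation=cv2.INTER_CUBIC),'t3.png')
E
```

```text
t 2.05 grasp now [446.6 -79.9 209.1] travel [ 32.4   3.2 114.7] |d| 119.0 dr [-0.    -0.001 -0.006] deg 0.3 force [ 0.8 -0.3  0.4] w 85.1 f 0.0 q [ 0.22  0.01 -0.65  0.09 -0.66 -1.86]
```

Emit:
move_arm(fingers=[85,85,85,85,85,85], travel=[[9,3,32],[17,3,60],[25,3,89],[30,3,106],[32.5,3,115],[32.5,3,115]], dr=[[0,0,0],[0,0,0],[0,0,0],[0,0,0],[0,0,0],[0,0,0]])

```text
clock: 2.7
position: [401.8, -77.5, 238.6]
ee_rot: [0.003, 0.992, -0.0, 0.128]
contact_force: [-0.4, 0.3, 0.0]
gripper_width: 85.0
grasp_force: 0.0
```

Emit:
move_arm(fingers=[75,66,58,50,50,50,50], travel=[[0,0,0],[0,0,0],[0,0,0],[0,0,0],[0,0,0],[0,0,0],[0,0,0]], dr=[[0,0,0],[0,0,0],[0,0,0],[0,0,0],[0,0,0],[0,0,0],[0,0,0]])

```text
clock: 3.4
position: [404.7, -76.6, 241.4]
ee_rot: [0.002, 0.991, 0.001, 0.132]
contact_force: [-3.2, 1.8, 7.3]
gripper_width: 58.9
grasp_force: 57.1
```

```bash
python3 go.py 445 -76.5 140 15;python3 go.py 545 15 140 15
```

```text
t 3.4 grasp now [445.2 -76.5  91.8] travel [-12.8   0.2 -46.6] |d| 48.0 dr [ 0.001  0.003 -0.005] deg 0.3 force [-3.2  1.8  7.3] w 58.9 f 57.1 q [ 0.22  0.2  -0.87  0.23 -0.25 -2.01]
t 3.4 grasp now [445.2 -76.5  91.8] travel [-108.9   92.2  -20.4] |d| 144.0 dr [ 0.001  0.003 -0.005] deg 0.3 force [-3.2  1.8  7.3] w 58.9 f 57.1 q [ 0.22  0.2  -0.87  0.23 -0.25 -2.01]
```

Emit:
move_arm(fingers=[50,50,50,50,50,50,50,50,50,50], travel=[[-4,0,-16],[-10,0,-38],[-20,8,-44],[-36,24,-40],[-55,42,-34],[-75,60,-29],[-92,78,-24],[-104,88,-21],[-109,92,-20],[-109,92,-20]], dr=[[0,0,0],[0,0,0],[0,0,0],[0,0,0],[0,0,0],[0,0,0],[0,0,0],[0,0,0],[0,0,0],[0,0,0]])

```text
clock: 4.4
position: [504.8, 14.6, 287.1]
ee_rot: [0.003, 0.992, 0.0, 0.129]
contact_force: [-0.1, -0.2, -4.6]
gripper_width: 58.6
grasp_force: 61.1
```

```bash
python3 go.py 545 15 92.5 15
```

```text
t 4.4 grasp now [544.6  14.6 137.3] travel [11.4  0.3 43.4] |d| 45.0 dr [-0.    -0.002 -0.005] deg 0.3 force [-0.1 -0.2 -4.6] w 58.6 f 61.1 q [ 0.37  0.26 -0.6   0.2  -0.48 -2.11]
```

Emit:
move_arm(fingers=[50,50,50,50,50,50,50], travel=[[4,0,14],[8,0,28],[10,0,37],[10.5,0,40],[11,0,41.5],[11.3,0,43],[11.3,0,43]], dr=[[0,0,0],[0,0,0],[0,0,0],[0,0,0],[0,0,0],[0,0,0],[0,0,0]])

```text
clock: 5.1
position: [505.2, 14.7, 243.4]
ee_rot: [0.003, 0.991, 0.0, 0.131]
contact_force: [-0.6, -0.6, -4.0]
gripper_width: 58.7
grasp_force: 61.1
```

```bash
python3 go.py 545 15 91.5 15
```

```text
t 5.1 grasp now [545.4  14.7  93.7] travel [0.9 0.3 2. ] |d| 2.0 dr [ 0.     0.    -0.005] deg 0.3 force [-0.6 -0.6 -4. ] w 58.7 f 61.1 q [ 0.36  0.33 -0.67  0.28 -0.34 -2.19]
```

Emit:
move_arm(fingers=[50,50,50,50,50,50], travel=[[0.2,0,0.7],[0.4,0,1.4],[0.5,0,2.1],[0.7,0,2.8],[0.8,0,3.2],[0.8,0,3.2]], dr=[[0,0,0],[0,0,0],[0,0,0],[0,0,0],[0,0,0],[0,0,0]])

```text
clock: 5.7
position: [505.4, 14.8, 241.5]
ee_rot: [0.002, 0.991, 0.0, 0.131]
contact_force: [-5.6, 1.0, 8.5]
gripper_width: 58.5
grasp_force: 62.3
```

Emit:
move_arm(fingers=[60,66,72,78,85,85], travel=[[0,0,0],[0,0,0],[0,0,0],[0,0,0],[0,0,0],[0,0,0]], dr=[[0,0,0],[0,0,0],[0,0,0],[0,0,0],[0,0,0],[0,0,0]])

```text
clock: 6.3
position: [505.2, 14.7, 239.7]
ee_rot: [0.003, 0.991, 0.0, 0.13]
contact_force: [-0.2, 0.8, -0.1]
gripper_width: 85.0
grasp_force: 0.0
```

```bash
python3 go.py 545 15 97 35
```

```text
t 6.3 grasp now [545.3  14.7  90. ] travel [51.5  0.   2.5] |d| 52.0 dr [-0.001 -0.35  -0.005] deg 20.0 force [-0.2  0.8 -0.1] w 85.0 f 0.0 q [ 0.36  0.34 -0.68  0.29 -0.32 -2.2 ]
```

```bash
cat > fk.py <<'E'
import numpy as np
from scipy.spatial.transform import Rotation as R
from scipy.optimize import least_squares
D=[([206.5,-589.7,403.7],[-.975,.385,.007,0,-1.194,-.259]),([330.3,-167,343.4],[-.02,-.09,-.8,-.01,-.29,-1.52]),([339,-80.5,356.3],[.17,-.17,-1.045,.705,-.16,-2.405]),
([406.6,-79.9,358.9],[.22,.01,-.65,.09,-.66,-1.86]),([404.7,-76.6,241.4],[.22,.2,-.87,.23,-.25,-2.01]),([504.8,14.6,287.1],[.37,.26,-.6,.2,-.48,-2.11]),([505.2,14.7,243.4],[.36,.33,-.67,.28,-.34,-2.19]),([505.2,14.7,239.7],[.36,.34,-.68,.29,-.32,-2.2])]
E=lambda ax,a:R.from_euler(ax,a)
def fk(q,k,s=1):
    a1,b,d1,L2,L3,e,d6=k
    A=E('z',q[0]);p=A.apply([a1,b,d1]);A=A*E('y',q[1]);p=p+A.apply([0,0,L2])
    A=A*E('y',-q[2]);p=p+A.apply([L3,0,e]);A=A*E('x',s*q[3])*E('y',-q[4]);p=p+A.apply([d6,0,0])
    return p,A.apply([1,0,0])
def fit(s):
    return least_squares(lambda k:np.r_[np.concatenate([fk(q,k,s)[0]-p for p,q in D]),(k-[0,-160,300,400,400,50,90])/100],[0,-160,300,400,400,50,90.])
r={s:fit(s) for s in(1,-1)}
S=min(r,key=lambda s:r[s].cost);K=r[S].x
lo=np.array([-3.14,-1.21,-1.07,-3.16,-2.99]);hi=np.array([3.14,2.06,1.41,2.05,-.16])
def ik(g,tilt,az=0.):
    t=np.radians(tilt);z=E('z',az).apply([np.sin(t),0,-np.cos(t)]);tcp=np.array(g)-155*z
    best=None
    for q0 in([.3,.3,-.5,.2,-.5],[.3,.6,0,-.8,-.8],[.3,.6,0,1,-.8],[.3,.6,0,-2.8,-.5]):
        o=least_squares(lambda q:np.r_[fk(q,K,S)[0]-tcp,200*(fk(q,K,S)[1]-z)],q0,bounds=(lo,hi))
        if best is None or o.cost<best.cost:best=o
    return best.cost,best.x.round(2)
if __name__=="__main__":
    print(S,K.round(1),r[S].cost,r[-S].cost)
    for p,q in D:print((fk(q,K,S)[0]-p).round(1),fk(q,K,S)[1].round(2))
    for g,t in (((545,15,97),35),((545,15,97),25),((644,35,94),35),((644,35,94),30),((644,35,94),25),((644,35,94),20),((546,347,75),30),((546,347,75),20)):
        for az in(-.4,0,.3,.6):
            c,x=ik(g,t,az);print(g,t,az,round(c,1),x)
E
python3 fk.py
```

```text
1 [  64.1 -169.2  149.1  542.7  341.1   20.8  143.5] 2834.0183117758693 2979.284714982662
[-14.1   4.4  -1.6] [-0.  0. -1.]
[31.3 -9.9 18.9] [ 0.54 -0.01 -0.84]
[-32.6 -23.6 -40.7] [ 0.51  0.19 -0.84]
[6.9 7.  1.5] [ 0.23  0.11 -0.97]
[11.4  4.5 11.8] [ 0.24  0.11 -0.97]
[-4.8 11.9  2.7] [ 0.19  0.17 -0.97]
[-4.6  7.   4.7] [ 0.19  0.17 -0.97]
[-4.9  6.6  2.6] [ 0.19  0.17 -0.97]
(545, 15, 97) 35 -0.4 0.0 [ 0.65  0.33 -0.95 -1.65 -0.52]
(545, 15, 97) 35 0 0.0 [ 0.51  0.31 -1.01 -2.36 -0.41]
(545, 15, 97) 35 0.3 0.0 [ 0.36  0.32 -0.99 -3.03 -0.34]
(545, 15, 97) 35 0.6 119.6 [ 0.2   0.34 -0.86  2.05 -0.29]
(545, 15, 97) 25 -0.4 0.0 [ 0.55  0.31 -0.81 -1.1  -0.4 ]
(545, 15, 97) 25 0 0.0 [ 0.45  0.29 -0.84 -1.39 -0.19]
(545, 15, 97) 25 0.3 182.1 [ 0.37  0.32 -0.89 -2.73 -0.16]
(545, 15, 97) 25 0.6 1.6 [ 0.26  0.33 -0.77  1.2  -0.16]
(644, 35, 94) 35 -0.4 0.0 [ 0.55  0.45 -0.67 -1.46 -0.49]
(644, 35, 94) 35 0 0.0 [ 0.44  0.43 -0.74 -2.13 -0.29]
(644, 35, 94) 35 0.3 0.0 [ 0.33  0.43 -0.72 -3.06 -0.19]
(644, 35, 94) 35 0.6 0.0 [ 0.22  0.46 -0.65  2.05 -0.24]
(644, 35, 94) 30 -0.4 0.0 [ 0.52
[... 412 characters left out ...]
0.68 -0.23]
(644, 35, 94) 20 -0.4 0.0 [ 0.44  0.46 -0.46 -0.59 -0.48]
(644, 35, 94) 20 0 0.0 [ 0.38  0.45 -0.5  -0.41 -0.33]
(644, 35, 94) 20 0.3 0.0 [ 0.32  0.45 -0.49 -0.03 -0.28]
(644, 35, 94) 20 0.6 0.0 [ 0.27  0.47 -0.45  0.34 -0.34]
(546, 347, 75) 30 -0.4 0.0 [ 1.08  0.55 -0.45 -0.86 -0.71]
(546, 347, 75) 30 0 0.0 [ 1.05  0.5  -0.59 -1.18 -0.49]
(546, 347, 75) 30 0.3 0.0 [ 0.99  0.47 -0.66 -1.5  -0.32]
(546, 347, 75) 30 0.6 0.0 [ 0.9   0.46 -0.68 -2.02 -0.17]
(546, 347, 75) 20 -0.4 0.0 [ 1.    0.55 -0.37 -0.57 -0.67]
(546, 347, 75) 20 0 0.0 [ 0.97  0.5  -0.46 -0.64 -0.49]
(546, 347, 75) 20 0.3 0.0 [ 0.93  0.49 -0.5  -0.61 -0.36]
(546, 347, 75) 20 0.6 0.0 [ 0.88  0.48 -0.52 -0.38 -0.26]
```

```bash
python3 - <<'E'
s=open('fk.py').read()
s=s.replace("a1,b,d1,L2,L3,e,d6=k","a1,b,d1,L2,L3,e,d6,c,f,g=k").replace("p=p+A.apply([L3,0,e]);","p=p+A.apply([L3,0,e]);").replace("A=A*E('x',s*q[3])*E('y',-q[4]);p=p+A.apply([d6,0,0])","A=A*E('x',s*q[3]);p=p+A.apply([f,c,g]);A=A*E('y',-q[4]);p=p+A.apply([d6,0,0])")
i=s.index("def fit");j=s.index("r={s")
s=s[:i]+'''k0=np.array([0,-80,300,400,400,50,90,-80,0,0.])
def fit(s):
    return least_squares(lambda k:np.r_[np.concatenate([fk(q,k,s)[0]-p for p,q in D]),(k-k0)/200],k0)
'''+s[j:]
open('fk.py','w').write(s)
E
python3 fk.py
```

```text
-1 [   1.7   -1.6  155.9  565.2  410.     2.7  121.1 -158.5   10.    -1.9] 8.56536714392881 609.8932811282428
[ 0.2 -0.4  0.7] [-0.  0. -1.]
[ 0.8  0.6 -0.8] [ 0.54 -0.01 -0.84]
[-0.2  0.6 -0.2] [ 0.55 -0.01 -0.84]
[-0.8  0.2 -0.5] [ 0.26  0.   -0.97]
[0.6 0.  0.9] [ 0.26  0.   -0.97]
[-1.9 -0.2  0.7] [ 0.25 -0.   -0.97]
[ 0.9 -1.2  0.9] [ 0.26 -0.   -0.97]
[ 0.6 -0.5 -1.7] [ 0.26  0.   -0.97]
(545, 15, 97) 35 -0.4 159.9 [-0.25  0.31 -0.8  -3.16 -0.16]
(545, 15, 97) 35 0 535.2 [-0.3   0.32 -0.73 -2.84 -0.16]
(545, 15, 97) 35 0.3 57.3 [ 0.22  0.29 -0.54 -0.66 -0.16]
(545, 15, 97) 35 0.6 0.0 [ 0.08  0.32 -0.43 -0.83 -0.4 ]
(545, 15, 97) 25 -0.4 0.0 [-0.01  0.29 -0.95  2.02 -0.18]
(545, 15, 97) 25 0 258.9 [ 0.35  0.29 -0.81  0.46 -0.16]
(545, 15, 97) 25 0.3 3.2 [ 0.33  0.3  -0.68  0.01 -0.16]
(545, 15, 97) 25 0.6 0.0 [ 0.21  0.32 -0.48 -0.42 -0.4 ]
(644, 35, 94) 35 -0.4 85.3 [ 0.06  0.42 -0.8   2.05 -0.33]
(644, 35, 94) 35 0 482.0 [-0.21  0.43 -0.61 -3.16 -0.16]
(644, 35, 94) 35 0.3 38.8 [ 0.26  0.42 -0.4  -0.42 -0.16]
(644, 35, 94) 35 0.6 0.0 [ 0.13  0.44 -0.25 -0.71 -0.41]
(644, 35, 9
[... 438 characters left out ...]
 -0.46]
(644, 35, 94) 20 -0.4 0.0 [ 0.34  0.45 -0.61  0.77 -0.34]
(644, 35, 94) 20 0 0.0 [ 0.33  0.44 -0.54  0.42 -0.28]
(644, 35, 94) 20 0.3 0.0 [ 0.31  0.45 -0.39  0.01 -0.38]
(644, 35, 94) 20 0.6 0.0 [ 0.25  0.47 -0.26 -0.24 -0.53]
(546, 347, 75) 30 -0.4 0.0 [ 0.87  0.52 -0.67  1.2  -0.54]
(546, 347, 75) 30 0 0.0 [ 0.61  0.46 -0.78  1.93 -0.31]
(546, 347, 75) 30 0.3 187.0 [ 0.51  0.44 -0.78  2.05 -0.17]
(546, 347, 75) 30 0.6 351.0 [ 0.84  0.46 -0.5   0.02 -0.16]
(546, 347, 75) 20 -0.4 0.0 [ 0.91  0.52 -0.52  0.69 -0.54]
(546, 347, 75) 20 0 0.0 [ 0.84  0.48 -0.63  0.88 -0.34]
(546, 347, 75) 20 0.3 0.0 [ 0.79  0.46 -0.67  0.92 -0.2 ]
(546, 347, 75) 20 0.6 0.0 [ 0.84  0.47 -0.53  0.34 -0.24]
```

```bash
python3 go.py 545 15 97 20 0.6; python3 -c "
from fk import *
for t,a in((15,.3),(15,.6),(20,.6),(28,.6),(35,.6)): print(t,a,ik((545,15,97),t,a),ik((644,35,94),t,a))"
```

```text
t 6.3 grasp now [545.3  14.7  90. ] travel [  2.9 -29.6  -3.9] |d| 30.0 dr [-0.181 -0.085 -0.578] deg 35.0 force [-0.2  0.8 -0.1] w 85.0 f 0.0 q [ 0.36  0.34 -0.68  0.29 -0.32 -2.2 ]
15 0.3 (np.float64(2.905852960852777e-26), array([ 0.33,  0.33, -0.57,  0.02, -0.41])) (np.float64(8.044224191716607e-28), array([ 0.31,  0.47, -0.32,  0.  , -0.51]))
15 0.6 (np.float64(5.955825878708775e-27), array([ 0.28,  0.34, -0.47, -0.17, -0.51])) (np.float64(8.242856902460929e-27), array([ 0.26,  0.48, -0.24, -0.15, -0.6 ]))
20 0.6 (np.float64(3.240369427711747e-27), array([ 0.25,  0.33, -0.48, -0.28, -0.44])) (np.float64(3.849665869381826e-27), array([ 0.25,  0.47, -0.26, -0.24, -0.53]))
28 0.6 (np.float64(2.764267219507578e-27), array([ 0.18,  0.32, -0.47, -0.53, -0.38])) (np.float64(1.2118481226005183e-26), array([ 0.2 ,  0.45, -0.27, -0.45, -0.44]))
35 0.6 (np.float64(6.161891138294476e-27), array([ 0.08,  0.32, -0.43, -0.83, -0.4 ])) (np.float64(5.6638240842605595e-27), array([ 0.13,  0.44, -0.25, -0.71, -0.41]))
```

Reachable with azimuth 0.6. I'll pivot around the jar.

Emit:
move_arm(fingers=[85,85,85,85,85,85,85,85], travel=[[0,0,-5],[0,-5,-6],[1,-11,-6],[1.5,-17,-5],[2,-23,-5],[3,-29.5,-4],[3,-29.5,-4],[3,-29.5,-4]], dr=[[0,0,0],[-0.03,-0.015,-0.1],[-0.065,-0.03,-0.21],[-0.1,-0.05,-0.33],[-0.14,-0.065,-0.45],[-0.181,-0.085,-0.578],[-0.181,-0.085,-0.578],[-0.181,-0.085,-0.578]])

```text
clock: 7.1
position: [501.6, -15.1, 243.5]
ee_rot: [-0.29, 0.941, 0.052, 0.167]
contact_force: [-0.2, -0.0, 0.6]
gripper_width: 85.1
grasp_force: 0.0
```

```bash
python3 go.py 545 15 96 35 0.6
```

```text
t 7.1 grasp now [545.6  15.   97.9] travel [40.9  0.3  6.8] |d| 41.0 dr [-0.    -0.26  -0.001] deg 14.9 force [-0.2 -0.   0.6] w 85.1 f 0.0 q [ 0.25  0.33 -0.48 -0.28 -0.45 -0.99]
```

Emit:
move_arm(fingers=[85,85,85,85,85], travel=[[14,0,0],[28,0,2.5],[41,0,6.5],[41,0,6.5],[41,0,6.5]], dr=[[0,-0.09,0],[0,-0.175,0],[0,-0.26,0],[0,-0.26,0],[0,-0.26,0]])

```text
clock: 7.6
position: [470.8, -36.0, 222.7]
ee_rot: [-0.281, 0.912, 0.089, 0.286]
contact_force: [-0.1, -0.2, -0.5]
gripper_width: 85.0
grasp_force: 0.0
```

```bash
python3 go.py 545 15 95 35 0.6
```

```text
t 7.6 grasp now [544.   14.   95.5] travel [-0.5  0.2  1.2] |d| 1.0 dr [-0.    -0.002 -0.003] deg 0.2 force [-0.1 -0.2 -0.5] w 85.0 f 0.0 q [ 0.08  0.32 -0.43 -0.82 -0.4  -0.35]
```

Emit:
move_arm(fingers=[75,68,62,55,50,50,50], travel=[[0,0,0],[0,0,0],[0,0,0],[0,0,0],[0,0,0],[0,0,0],[0,0,0]], dr=[[0,0,0],[0,0,0],[0,0,0],[0,0,0],[0,0,0],[0,0,0],[0,0,0]])

```text
clock: 8.3
position: [471.0, -34.9, 223.1]
ee_rot: [-0.282, 0.911, 0.089, 0.287]
contact_force: [-3.6, 2.1, 5.7]
gripper_width: 58.5
grasp_force: 64.3
```

```bash
python3 go.py 545 15 120 35 0.6; python3 - <<'E'
from h import *
im=grab("top"); np.save('t4',im); save(cv2.resize(im[130:300,200:480],None,fx=2.8,fy=2.8,interpolation=cv2.INTER_CUBIC),'t4.png')
E
```

```text
t 8.3 grasp now [544.2  15.5  96. ] travel [-13.9  -0.6 -19.4] |d| 24.0 dr [ 0.002 -0.001  0.   ] deg 0.1 force [-3.6  2.1  5.7] w 58.5 f 64.3 q [ 0.08  0.32 -0.43 -0.82 -0.4  -0.35]
```

View pics/t4.png

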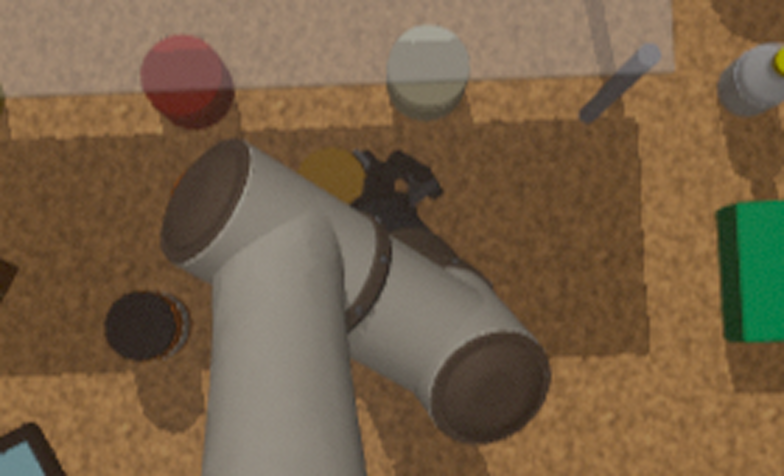

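The jar is gripped, with its lid visible at (330,170), and the forearm end at about (205,200) reaches forward. I'll check the wrist's clearance to the shelf at the target, using the fitted kinematics.

```bash
cat >> fk.py <<'E'
def pts(q,k=None):
    k=K if k is None else k
    a1,b,d1,L2,L3,e,d6,c,f,g=k
    A=E('z',q[0]);p=A.apply([a1,b,d1]);A=A*E('y',q[1]);p=p+A.apply([0,0,L2])
    A=A*E('y',-q[2]);p=p+A.apply([L3,0,e]);A=A*E('x',S*q[3]);w=p+A.apply([f,c,g]);A=A*E('y',-q[4])
    return p.round(),w.round(),(p+(p-w)*.4).round()
E
python3 -c "
from fk import *
q=[.08,.32,-.43,-.82,-.4];print('now',pts(q))
for t,a in((35,.6),(30,.6),(25,.3),(35,.8),(30,.45),(35,.45),(25,.6),(40,.8),(45,.8)):
  c,x=ik((644,35,94),t,a);print(t,a,round(c,1),x,pts(x))"
```

```text
now (array([480.,  37., 415.]), array([416., -75., 322.]), array([505.,  82., 452.]))
35 0.6 0.0 [ 0.13  0.44 -0.25 -0.71 -0.41] (array([556.,  71., 408.]), array([513., -55., 321.]), array([573., 121., 443.]))
30 0.6 0.0 [ 0.18  0.45 -0.27 -0.52 -0.42] (array([549.,  98., 396.]), array([529., -44., 329.]), array([557., 155., 423.]))
25 0.3 0.0 [ 0.31  0.44 -0.45  0.01 -0.25] (array([479., 152., 350.]), array([533.,   3., 342.]), array([457., 211., 354.]))
35 0.8 0.0 [ 0.07  0.47 -0.18 -0.77 -0.58] (array([584.,  39., 414.]), array([533., -77., 319.]), array([605.,  86., 452.]))
30 0.45 0.0 [ 0.24  0.43 -0.35 -0.37 -0.29] (array([516., 125., 383.]), array([517., -26., 334.]), array([515., 185., 403.]))
35 0.45 0.0 [ 0.2   0.43 -0.32 -0.58 -0.26] (array([529., 106., 392.]), array([503., -34., 321.]), array([539., 161., 421.]))
25 0.6 0.0 [ 0.22  0.45 -0.27 -0.36 -0.46] (array([544., 120., 396.]), array([547., -31., 347.]), array([543., 180., 416.]))
40 0.8 0.0 [ 0.    0.47 -0.17 -0.93 -0.61] (array([588.,  -2., 417.]), array([520., -95., 308.]), array([616.,  36., 461.]))
45 0.8 0.0 [-0.06  0.49 -0.17 -1.09 -0.65] (array([592., -37., 405.]), array([ 509., -104.,  288.]), array([625., -10., 452.]))
```

```bash
for a in "545 15 120" "585 35 120" "644.3 34.7 120"; do python3 go.py $a 35 0.6|cut -c30-130; done
```

```text
96. ] travel [-14.   -0.6 -19.4] |d| 24.0 dr [ 0.002 -0.001  0.   ] deg 0.1 force [-2.9  1.6  6.5] 
  96. ] travel [-50.3  -6.7   5.9] |d| 51.0 dr [ 0.002 -0.001  0.   ] deg 0.1 force [-2.9  1.6  6.5] 
  96. ] travel [-90.3 -40.5  33.8] |d| 105.0 dr [ 0.002 -0.001  0.   ] deg 0.1 force [-2.9  1.6  6.5]
```

Emit:
move_arm(fingers=[50,50,50,50,50,50,50,50,50,50], travel=[[-7,0,-10],[-14,-0.5,-19.5],[-26,-2.5,-11],[-38,-5,-3],[-50,-6.7,6],[-62,-16,14],[-74,-26,22],[-83,-34,29],[-90,-40.5,34],[-90,-40.5,34]], dr=[[0,0,0],[0,0,0],[0,0,0],[0,0,0],[0,0,0],[0,0,0],[0,0,0],[0,0,0],[0,0,0],[0,0,0]])

```text
clock: 9.35
position: [572.0, -16.1, 245.5]
ee_rot: [-0.282, 0.911, 0.089, 0.286]
contact_force: [-0.3, -0.6, -5.4]
gripper_width: 58.1
grasp_force: 66.2
```

```bash
python3 go.py 644.3 34.7 97 35 0.6; python3 - <<'E'
from h import *
im=grab("top"); np.save('t5',im);b=grab("scene");np.save('s5',b)
a=cv2.resize(im[130:250,200:400],None,fx=2.5,fy=2.5,interpolation=cv2.INTER_CUBIC)
c=cv2.resize(b[130:250,230:430],None,fx=2.5,fy=2.5,interpolation=cv2.INTER_CUBIC)
save(np.vstack([a,c])[:600],'t5.png')
E
```

```text
t 9.35 grasp now [645.1  34.  118.3] travel [12.8  1.1 17.4] |d| 22.0 dr [ 0.    -0.002 -0.   ] deg 0.1 force [-0.3 -0.6 -5.4] w 58.1 f 66.2 q [ 0.14  0.41 -0.25 -0.64 -0.44 -0.59]
```

View pics/t5.png

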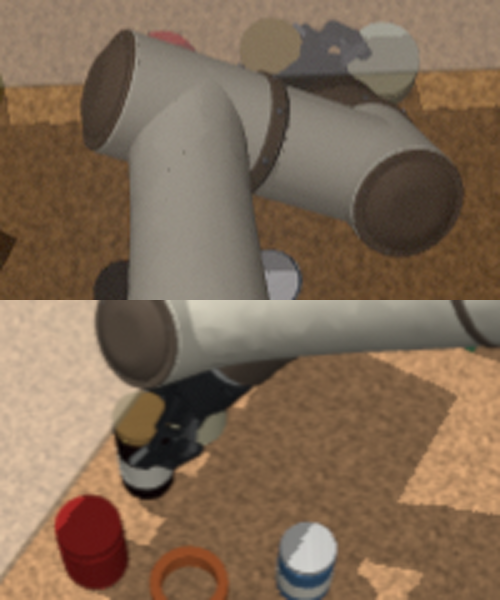

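```bash
python3 - <<'E'
from h import *
from cal import p
from scipy.spatial.transform import Rotation as R
def hitc(n,uv,z):
    q=p[:6] if n=="top" else p[6:12]; o,d=ray(n,uv); o=o+q[:3]; d=R.from_rotvec(q[3:]).apply(d); return (o+d*((z-o[2])/d[:,2])[:,None])[0].round(1)
print(hitc("top",[271/2.5+199.7,47/2.5+129.7],152.5),hitc("scene",[140/2.5+229.7,116/2.5+129.7],152.5))
print('regrasp view',hitc("top",[333/2.8+199.7,178/2.8+129.7],130))
E
```

```text
[649.3  32.7 152.5] [649.5  28.8 152.5]
regrasp view [549.8  12.2 130. ]
```

```bash
for a in "640.7 37.5 118.3" "640.7 37.5 98.5" "640.7 37.5 93.5"; do python3 go.py $a 35 0.6|cut -c20-130; done
```

```text
43.4  34.1 118.3] travel [ 0.7  4.5 -0.1] |d| 5.0 dr [ 0.002 -0.003 -0.001] deg 0.2 force [ 0.1  0.8 -5.3] w 58
43.4  34.1 118.3] travel [12.   4.5 16.1] |d| 21.0 dr [ 0.002 -0.003 -0.001] deg 0.2 force [ 0.1  0.8 -5.3] w 5
43.4  34.1 118.3] travel [14.9  4.5 20.2] |d| 26.0 dr [ 0.002 -0.003 -0.001] deg 0.2 force [ 0.1  0.8 -5.3] w 5
```

Emit:
move_arm(fingers=[50,50,50,50,50,50,50,50,50,50], travel=[[1,4.5,0],[5,4.5,6],[9,4.5,12],[11,4.5,15],[12,4.5,16.1],[12.6,4.5,17],[13.2,4.5,17.8],[13.8,4.5,18.6],[14.2,4.5,19.2],[14.2,4.5,19.2]], dr=[[0,0,0],[0,0,0],[0,0,0],[0,0,0],[0,0,0],[0,0,0],[0,0,0],[0,0,0],[0,0,0],[0,0,0]])

```text
clock: 10.45
position: [568.0, -12.6, 223.1]
ee_rot: [-0.282, 0.911, 0.089, 0.287]
contact_force: [-1.9, 1.7, -1.1]
gripper_width: 58.0
grasp_force: 66.6
```

```bash
python3 go.py 640.7 37.5 95 35 0.6
```

```text
t 10.45 grasp now [641.4  37.6  96.1] travel [1.2 0.4 0.5] |d| 1.0 dr [ 0.    -0.     0.001] deg 0.0 force [-1.9  1.7 -1.1] w 58.0 f 66.6 q [ 0.14  0.43 -0.26 -0.7  -0.41 -0.53]
```

Emit:
move_arm(fingers=[50,50,50,50], travel=[[0.3,0,0.4],[0.6,0,0.8],[0.8,0,1.1],[0.8,0,1.1]], dr=[[0,0,0],[0,0,0],[0,0,0],[0,0,0]])

```text
clock: 10.85
position: [568.1, -12.6, 222.9]
ee_rot: [-0.282, 0.911, 0.089, 0.288]
contact_force: [-4.7, 0.5, 7.1]
gripper_width: 58.2
grasp_force: 67.5
```

Emit:
move_arm(fingers=[58,62,66,70,76,82,85,85,85,85], travel=[[0,0,0],[0,0,0],[0,0,0],[0,0,0],[0,0,0],[0,0,-5],[0,0,-20],[0,0,-40],[0,0,-65],[0,0,-95]], dr=[[0,0,0],[0,0,0],[0,0,0],[0,0,0],[0,0,0],[0,0,0],[0,0,0],[0,0,0],[0,0,0],[0,0,0]])

```text
clock: 11.85
position: [522.1, -44.0, 300.0]
ee_rot: [-0.282, 0.911, 0.089, 0.286]
contact_force: [0.9, -1.0, 0.3]
gripper_width: 85.1
grasp_force: 0.0
```

```bash
python3 go.py 435 176 200 15 0.3; python3 -c "
from fk import *
for g in((434.8,175,70),(546,349,70)):
 for t in (15,20,25,30):
  for a in (-.4,-.2,0,.3,.5,.7): 
   c,x=ik(g,t,a)
   if c<1:print(g,t,a,x,pts(x)[:2])"
```

```text
t 11.85 grasp now [595.2   6.1 172.9] travel [-39.9 242.6 -32.7] |d| 248.0 dr [0.128 0.344 0.274] deg 26.2 force [ 0.9 -1.   0.3] w 85.1 f 0.0 q [ 0.11  0.26 -0.32 -0.58 -0.51 -0.64]
(434.8, 175, 70) 15 -0.4 [ 0.75  0.29 -0.97  0.87 -0.31] (array([214., 197., 308.]), array([371., 201., 335.]))
(434.8, 175, 70) 15 -0.2 [ 0.67  0.27 -1.02  1.07 -0.23] (array([212., 166., 307.]), array([366., 189., 336.]))
(434.8, 175, 70) 15 0.5 [ 0.75  0.27 -0.9   0.38 -0.16] (array([232., 213., 324.]), array([374., 144., 337.]))
(434.8, 175, 70) 15 0.7 [ 0.74  0.28 -0.78  0.04 -0.25] (array([267., 242., 343.]), array([381., 131., 336.]))
(434.8, 175, 70) 20 -0.4 [ 0.61  0.27 -1.06  1.42 -0.3 ] (array([208., 144., 303.]), array([349., 211., 331.]))
(546, 349, 70) 15 -0.4 [ 0.9   0.54 -0.42  0.47 -0.59] (array([331., 414., 306.]), array([481., 375., 338.]))
(546, 349, 70) 15 -0.2 [ 0.89  0.53 -0.45  0.48 -0.52] (array([327., 402., 305.]), array([478., 363., 336.]))
(546, 349, 70) 15 0 [ 0.88  0.51 -0.48  0.47 -0.46] (array([323., 388., 308.]), array([473., 347., 338.]))
(546, 349, 70) 15 0.3 [ 0.86  0.
[... 902 characters left out ...]
338., 375., 320.]), array([472., 290., 326.]))
(546, 349, 70) 25 -0.4 [ 0.89  0.53 -0.61  0.97 -0.51] (array([291., 357., 272.]), array([439., 395., 317.]))
(546, 349, 70) 25 -0.2 [ 0.81  0.49 -0.69  1.22 -0.39] (array([295., 308., 277.]), array([433., 371., 324.]))
(546, 349, 70) 25 0 [ 0.69  0.47 -0.75  1.55 -0.27] (array([310., 254., 276.]), array([431., 347., 321.]))
(546, 349, 70) 30 -0.4 [ 0.87  0.52 -0.67  1.22 -0.53] (array([283., 333., 267.]), array([417., 405., 313.]))
(546, 349, 70) 30 -0.2 [ 0.75  0.49 -0.75  1.55 -0.42] (array([296., 274., 268.]), array([412., 374., 310.]))
(546, 349, 70) 30 0 [ 0.6   0.47 -0.78  1.96 -0.31] (array([322., 219., 272.]), array([407., 348., 309.]))
```

```bash
python3 go.py 435 177 190 12 0.7; python3 -c "
from fk import *
print(ik((435,177,66),12,.7),ik((435,177,190),12,.7),ik((546,350,66),12,.7))"
```

```text
t 11.85 grasp now [595.2   6.1 172.9] travel [-40.9 228.3 -22.1] |d| 233.0 dr [-0.04   0.399 -0.092] deg 23.6 force [ 0.9 -1.   0.3] w 85.1 f 0.0 q [ 0.11  0.26 -0.32 -0.58 -0.51 -0.64]
(np.float64(2.466299664463629e-27), array([ 0.74,  0.3 , -0.75,  0.03, -0.32])) (np.float64(5.869149786747616e-27), array([ 0.74,  0.09, -0.58,  0.01, -0.69])) (np.float64(6.574588651241506e-27), array([ 0.83,  0.53, -0.32,  0.06, -0.51]))
```

Emit:
move_arm(fingers=[85,85,85,85,85,85,85,85,85], travel=[[0,10,-15],[-6,40,-20],[-12,75,-22],[-19,115,-22],[-26,155,-22],[-34,190,-22],[-41,228,-22],[-41,228,-22],[-41,228,-22]], dr=[[0,0,0],[-0.01,0.07,-0.02],[-0.015,0.15,-0.035],[-0.02,0.23,-0.05],[-0.03,0.3,-0.07],[-0.04,0.36,-0.085],[-0.04,0.399,-0.092],[-0.04,0.399,-0.092],[-0.04,0.399,-0.092]])

```text
clock: 12.75
position: [410.9, 156.8, 341.4]
ee_rot: [-0.342, 0.934, 0.036, 0.099]
contact_force: [-0.5, -0.3, 0.7]
gripper_width: 84.8
grasp_force: 0.0
```

```bash
python3 go.py 435 177 66 12 0.7; python3 - <<'E'
from h import *
im=grab("top");b=grab("scene");np.save('t6',im);np.save('s6',b)
a=cv2.resize(im[130:290,150:390],None,fx=2.5,fy=2.5,interpolation=cv2.INTER_CUBIC)
c=cv2.resize(b[130:210,230:470],None,fx=2.5,fy=2.5,interpolation=cv2.INTER_CUBIC)
save(np.vstack([a,c]),'t6.png')
E
```

```text
t 12.75 grasp now [435.8 177.9 189.8] travel [ 2.680e+01 -1.000e-01  1.208e+02] |d| 124.0 dr [0.    0.002 0.002] deg 0.2 force [-0.5 -0.3  0.7] w 84.8 f 0.0 q [ 0.74  0.09 -0.58  0.01 -0.69 -1.62]
```

View pics/t6.png

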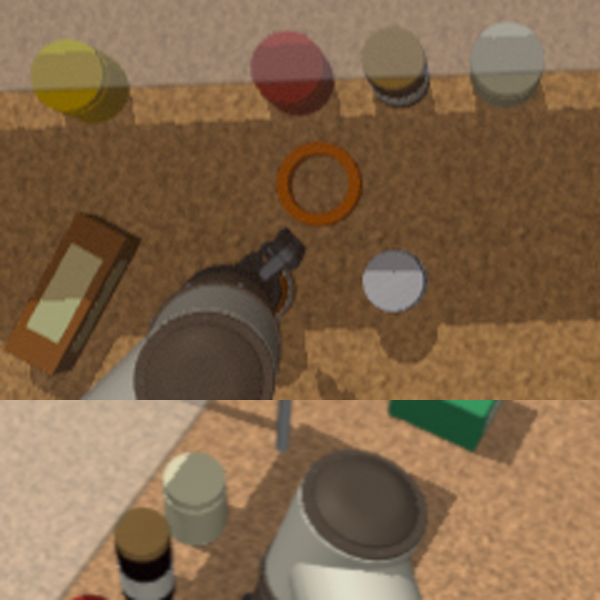

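Top crop: molasses stands between red and cream, with lids at yellow (67,75), red (288,68), molasses (394,59.5) and cream (507,57). It looks in line; I'll compute the positions.

```bash
cat >> cal.py <<'E'
def hitc(n,uv,z):
    q=p[:6] if n=="top" else p[6:12]; o,d=ray(n,uv); o=o+q[:3]; d=R.from_rotvec(q[3:]).apply(d); return (o+d*((z-o[2])/d[:,2])[:,None])[0].round(1)
E
python3 - <<'E'
from cal import *
for n,c,z in (("y",(67,75),90),("r",(288,68),90),("m",(394,59.5),130),("c",(507,57),90)): print(n,hitc("top",[c[0]/2.5+149.7,c[1]/2.5+129.7],z))
for n,c,z in (("m",(143,534-400),130),("c",(194,480-400),90)): print(n,hitc("scene",[c[0]/2.5+229.7,c[1]/2.5+129.7],z))
E
```

```text
y [642.8 349.3  90. ]
r [643.7 138.9  90. ]
m [642.  36. 130.]
c [648.5 -69.   90. ]
m [643.8  34.4 130. ]
c [649.8 -73.1  90. ]
```

Molasses is within about 2–3 mm of the target. Now the honey jar.

Emit:
move_arm(fingers=[85,85,85,85,85,85], travel=[[7,0,32],[14,0,64],[20,0,92],[25,0,112],[27,0,121],[27,0,121]], dr=[[0,0,0],[0,0,0],[0,0,0],[0,0,0],[0,0,0],[0,0,0]])

```text
clock: 13.45
position: [410.8, 154.8, 215.6]
ee_rot: [-0.34, 0.935, 0.035, 0.097]
contact_force: [0.4, 0.2, 0.2]
gripper_width: 85.0
grasp_force: 0.0
```

Emit:
move_arm(fingers=[75,68,62,55,50,50,50], travel=[[0,0,0],[0,0,0],[0,0,0],[0,0,0],[0,0,0],[0,0,0],[0,0,0]], dr=[[0,0,0],[0,0,0],[0,0,0],[0,0,0],[0,0,0],[0,0,0],[0,0,0]])

```text
clock: 14.15
position: [411.1, 156.4, 218.2]
ee_rot: [-0.341, 0.934, 0.037, 0.1]
contact_force: [-3.5, -0.5, 8.5]
gripper_width: 58.7
grasp_force: 60.9
```

```bash
for a in "435 177 158" "450 220 158" "545 349.5 158"; do python3 go.py $a 12 0.7; done
```

```text
t 14.15 grasp now [436.2 177.7  66.8] travel [-18.8   0.3 -89.4] |d| 91.0 dr [0.    0.005 0.001] deg 0.3 force [-3.5 -0.5  8.5] w 58.7 f 60.9 q [ 0.74  0.3  -0.74  0.02 -0.32 -1.63]
t 14.15 grasp now [436.2 177.7  66.8] travel [-57.1  23.5 -81.1] |d| 102.0 dr [0.    0.005 0.001] deg 0.3 force [-3.5 -0.5  8.5] w 58.7 f 60.9 q [ 0.74  0.3  -0.74  0.02 -0.32 -1.63]
t 14.15 grasp now [436.2 177.7  66.8] travel [-209.6   61.2  -47.9] |d| 224.0 dr [0.    0.005 0.001] deg 0.3 force [-3.5 -0.5  8.5] w 58.7 f 60.9 q [ 0.74  0.3  -0.74  0.02 -0.32 -1.63]
```

Emit:
move_arm(fingers=[50,50,50,50,50,50,50,50,50,50], travel=[[-8,0,-38],[-19,0,-89],[-45,10,-84],[-75,20,-77],[-105,30,-71],[-135,40,-64],[-165,50,-57],[-190,57,-52],[-205,61,-49],[-209.5,61.5,-48]], dr=[[0,0,0],[0,0,0],[0,0,0],[0,0,0],[0,0,0],[0,0,0],[0,0,0],[0,0,0],[0,0,0],[0,0,0]])

```text
clock: 15.15
position: [520.2, 329.3, 305.9]
ee_rot: [-0.341, 0.934, 0.036, 0.097]
contact_force: [-0.5, 0.2, -3.5]
gripper_width: 58.7
grasp_force: 66.0
```

```bash
python3 go.py 545 350 70 12 0.7; python3 - <<'E'
from h import *
im=grab("top");b=grab("scene");np.save('t7',im);np.save('s7',b)
a=cv2.resize(im[130:290,130:330],None,fx=2.5,fy=2.5,interpolation=cv2.INTER_CUBIC)
save(a,'t7.png')
E
```

```text
t 15.15 grasp now [544.6 350.  154.2] travel [17.3 -0.2 82.5] |d| 84.0 dr [ 0.001 -0.002  0.   ] deg 0.1 force [-0.5  0.2 -3.5] w 58.7 f 66.0 q [ 0.83  0.42 -0.23  0.04 -0.72 -1.73]
```

View pics/t7.png

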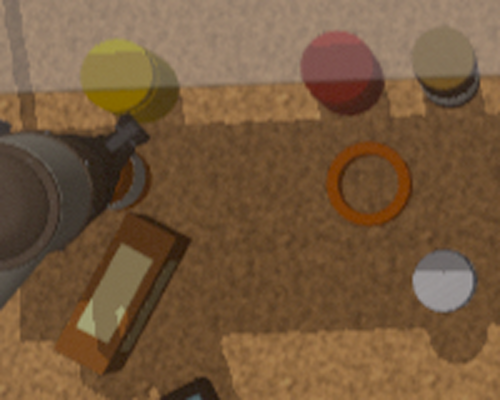

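```bash
python3 - <<'E'
from cal import *
for c in((135,213),(178,232)): print(hitc("top",[c[0]/2.5+129.7,c[1]/2.5+129.7],60))
E
```

```text
[512.8 341.7  60. ]
[493.4 300.1  60. ]
```

The honey jar is held above its place, and the carton's near corner is at about (512,344). The margin is only about 3–5 mm, so I'll bias the placing 2 mm forward and descend straight.

Emit:
move_arm(fingers=[50,50,50,50,50,50,50,50], travel=[[-1.5,-1.2,0],[4,-1.4,25],[9,-1.4,50],[12,-1.4,66],[14,-1.4,76],[15.3,-1.4,82.5],[15.3,-1.4,82.5],[15.3,-1.4,82.5]], dr=[[0,0,0],[0,0,0],[0,0,0],[0,0,0],[0,0,0],[0,0,0],[0,0,0],[0,0,0]])

```text
clock: 16.05
position: [522.9, 328.9, 224.2]
ee_rot: [-0.341, 0.934, 0.036, 0.099]
contact_force: [-0.5, 0.3, -3.7]
gripper_width: 58.8
grasp_force: 65.9
```

```bash
python3 go.py 547 350 65 12 0.7
```

```text
t 16.05 grasp now [547.8 350.   72.7] travel [1.8 0.6 7.4] |d| 8.0 dr [0.    0.002 0.   ] deg 0.1 force [-0.5  0.3 -3.7] w 58.8 f 65.9 q [ 0.83  0.52 -0.31  0.05 -0.53 -1.74]
```

Emit:
move_arm(fingers=[50,50,50,50,50,50,50,50,50], travel=[[0.5,0,2],[0.9,0,3.6],[1,0,4.4],[1.1,0,5],[1.3,0,5.6],[1.4,0,6.2],[1.5,0,6.7],[1.6,0,7],[1.6,0,7]], dr=[[0,0,0],[0,0,0],[0,0,0],[0,0,0],[0,0,0],[0,0,0],[0,0,0],[0,0,0],[0,0,0]])

```text
clock: 16.95
position: [522.6, 328.9, 218.4]
ee_rot: [-0.341, 0.934, 0.036, 0.099]
contact_force: [-6.5, -2.1, 9.3]
gripper_width: 58.4
grasp_force: 67.2
```

Emit:
move_arm(fingers=[58,62,66,70,76,82,85,85,85,85], travel=[[0,0,0],[0,0,0],[0,0,0],[0,0,0],[0,0,0],[-1,0,-5],[-3,0,-20],[-7,0,-45],[-14,0,-80],[-20,0,-120]], dr=[[0,0,0],[0,0,0],[0,0,0],[0,0,0],[0,0,0],[0,0,0],[0,0,0],[0,0,0],[0,0,0],[0,0,0]])

```text
clock: 17.95
position: [518.3, 325.0, 338.2]
ee_rot: [-0.341, 0.934, 0.036, 0.098]
contact_force: [0.4, 0.3, 0.3]
gripper_width: 85.0
grasp_force: 0.0
```

```bash
python3 go.py 433.3 361.5 160 0 -0.509; python3 -c "
from fk import *
for t,a in((0,-.509),):
  for g in((433,361,160),(433,361,35),(462,-259,160),(462,-259,35)): print(ik(g,t,a))
"
```

```text
t 17.95 grasp now [542.8 345.6 186.5] travel [45.4 82.7 14.1] |d| 95.0 dr [0.126 0.182 1.204] deg 70.2 force [0.4 0.3 0.3] w 85.0 f 0.0 q [ 0.83  0.38 -0.2   0.04 -0.79 -1.72]
(np.float64(1.6402390371807888e-26), array([ 0.98,  0.36, -0.27,  0.  , -0.94]))
(np.float64(1.5094952029017214e-26), array([ 0.98,  0.53, -0.39,  0.  , -0.65]))
(np.float64(1.5407439555097887e-29), array([-0.2 ,  0.31, -0.36, -0.  , -0.91]))
(np.float64(4.217250399311529e-27), array([-0.2 ,  0.48, -0.48,  0.  , -0.61]))
```

```bash
python3 go.py 433.3 361.5 160 0 2.633
```

```text
t 17.95 grasp now [542.8 345.6 186.5] travel [45.4 82.7 14.1] |d| 95.0 dr [-0.201  0.139 -1.925] deg 111.2 force [0.4 0.3 0.3] w 85.0 f 0.0 q [ 0.83  0.38 -0.2   0.04 -0.79 -1.72]
```

Emit:
move_arm(fingers=[85,85,85,85,85,85,85,85,85,85], travel=[[4,8,0],[8,16,2],[13,24,3],[17,32,5],[21,40,6],[26,48,8],[30,56,9],[35,64,11],[40,74,12],[45.5,82.5,14]], dr=[[-0.015,0.01,-0.145],[-0.03,0.02,-0.29],[-0.045,0.031,-0.43],[-0.06,0.042,-0.58],[-0.076,0.052,-0.725],[-0.091,0.063,-0.87],[-0.106,0.073,-1.01],[-0.121,0.084,-1.16],[-0.136,0.094,-1.3],[-0.15,0.104,-1.44]])

```text
clock: 18.95
position: [433.2, 361.7, 315.0]
ee_rot: [0.88, -0.474, -0.01, -0.03]
contact_force: [-1.1, -1.1, -0.9]
gripper_width: 84.6
grasp_force: 0.0
```

```bash
python3 go.py 433.3 361.5 130 0 2.633
```

```text
t 18.95 grasp now [434.9 371.3 160.3] travel [ 1.6  1.4 29.9] |d| 30.0 dr [-0.053  0.034 -0.479] deg 27.7 force [-1.1 -1.1 -0.9] w 84.6 f 0.0 q [ 0.98  0.35 -0.27 -0.03 -0.89 -0.37]
```

Emit:
move_arm(fingers=[85,85,85,85,85,85], travel=[[0.4,0.3,7],[0.8,0.7,15],[1.2,1,22],[1.6,1.4,30],[1.6,1.4,30],[1.6,1.4,30]], dr=[[-0.013,0.009,-0.12],[-0.027,0.017,-0.24],[-0.04,0.026,-0.36],[-0.053,0.034,-0.479],[-0.053,0.034,-0.479],[-0.053,0.034,-0.479]])

```text
clock: 19.55
position: [433.6, 361.3, 284.7]
ee_rot: [0.967, -0.256, -0.0, -0.0]
contact_force: [1.0, 0.5, 0.3]
gripper_width: 85.0
grasp_force: 0.0
```

```bash
python3 go.py 433.3 361.5 34 0 2.633; python3 - <<'E'
from h import *
b=grab("scene");np.save('s8',b);t=grab("top");np.save('t8',t)
a=cv2.resize(b[230:400,180:400],None,fx=2.5,fy=2.5,interpolation=cv2.INTER_CUBIC)
save(a,'s8.png')
E
```

```text
t 19.55 grasp now [433.5 361.4 129.7] travel [-0.3  0.1 95.7] |d| 96.0 dr [-0.     0.001 -0.008] deg 0.5 force [1.  0.5 0.3] w 85.0 f 0.0 q [ 0.98  0.4  -0.3  -0.   -0.87  0.07]
```

View pics/s8.png

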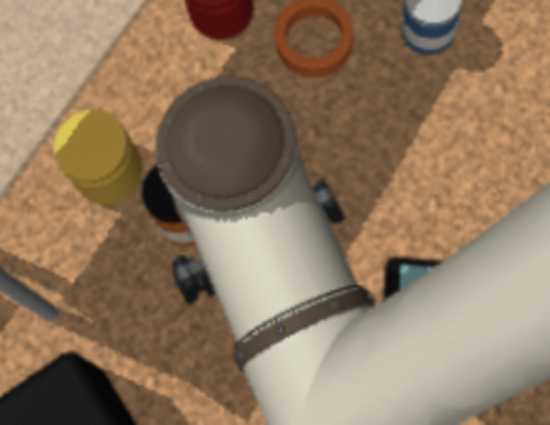

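The honey jar stands upright in front of the yellow one, and the gripper is over the carton, straddling its width. Descending to grip.

Emit:
move_arm(fingers=[85,85,85,85,85], travel=[[0,0,35],[0,0,70],[0,0,88],[0,0,95],[0,0,95]], dr=[[0,0,0],[0,0,0],[0,0,0],[0,0,-0.008],[0,0,-0.008]])

```text
clock: 20.15
position: [433.5, 361.3, 189.2]
ee_rot: [0.968, -0.251, -0.001, 0.0]
contact_force: [-0.8, 0.5, 0.7]
gripper_width: 85.2
grasp_force: 0.0
```

Emit:
move_arm(fingers=[76,68,60,52,45,45,45], travel=[[0,0,0],[0,0,0],[0,0,0],[0,0,0],[0,0,0],[0,0,0],[0,0,0]], dr=[[0,0,0],[0,0,0],[0,0,0],[0,0,0],[0,0,0],[0,0,0],[0,0,0]])

```text
clock: 20.85
position: [433.9, 362.1, 191.0]
ee_rot: [0.968, -0.25, 0.0, -0.002]
contact_force: [-0.3, 1.0, 7.0]
gripper_width: 54.4
grasp_force: 64.3
```

```bash
python3 go.py 463 -258.5 160 0 3.1616
```

```text
t 20.85 grasp now [434.2 362.6  36. ] travel [ 326.2  528.3 -125.8] |d| 634.0 dr [-0.003 -0.001 -0.526] deg 30.1 force [-0.3  1.   7. ] w 54.4 f 64.3 q [ 0.98  0.53 -0.39 -0.   -0.65  0.08]
```

Emit:
move_arm(fingers=[45,45,45,45,45,45,45,45,45,45], travel=[[0,0,-25],[0,0,-65],[0,0,-105],[0,0,-126],[15,24,-126],[35,57,-126],[58,94,-126],[81,131,-126],[104,168,-126],[127,205,-126]], dr=[[0,0,0],[0,0,0],[0,0,0],[0,0,0],[0,0,0],[0,0,0],[0,0,-0.05],[0,0,-0.1],[0,0,-0.15],[0,0,-0.2]])

```text
clock: 21.85
position: [444.1, 118.3, 314.7]
ee_rot: [0.988, -0.152, -0.001, 0.0]
contact_force: [1.1, 0.7, -2.7]
gripper_width: 54.7
grasp_force: 64.6
```

```bash
python3 go.py 462 -258.4 160 0 3.1616
```

```text
t 21.85 grasp now [443.7 118.2 159.7] travel [ 1.30e+02  3.54e+02 -2.00e-01] |d| 377.0 dr [ 0.001  0.003 -0.325] deg 18.6 force [ 1.1  0.7 -2.7] w 54.7 f 64.6 q [ 0.62  0.2  -0.51 -0.   -0.86  0.65]
```

Emit:
move_arm(fingers=[45,45,45,45,45,45,45,45,45,45], travel=[[14,38,0],[29,79,0],[44,120,0],[59,161,0],[74,202,0],[89,243,0],[104,284,0],[118,322,0],[127,345,0],[130,354,0]], dr=[[0,0,-0.03],[0,0,-0.07],[0,0,-0.11],[0,0,-0.15],[0,0,-0.19],[0,0,-0.23],[0,0,-0.27],[0,0,-0.3],[0,0,-0.325],[0,0,-0.325]])

```text
clock: 22.85
position: [461.4, -258.4, 314.1]
ee_rot: [1.0, 0.007, -0.002, -0.001]
contact_force: [0.4, 0.2, -2.4]
gripper_width: 54.8
grasp_force: 64.4
```

```bash
python3 go.py 462 -258.4 37 0 3.1616; cat > box.py <<'E'
from h import *
import sys
n=sys.argv[1];im=cv2.GaussianBlur(grab(n),(3,3),0);np.save(sys.argv[2],im)
H,S,V=[c.astype(int) for c in cv2.split(cv2.cvtColor(im,cv2.COLOR_RGB2HSV))]
g=((abs(H-75)<12)&(S>120)&(V>(90 if n=="top" else 110))).astype(np.uint8)
c=max(cv2.findContours(g,cv2.RETR_EXTERNAL,cv2.CHAIN_APPROX_NONE)[0],key=cv2.contourArea)[:,0]
print('box',cv2.minAreaRect(onz(n,c,75)[:,:2].astype(np.float32)))
zc=float(sys.argv[3])
p0=proj(n,[[462,-260,zc]])[0].astype(int); roi=np.zeros(H.shape,bool); roi[p0[1]-40:p0[1]+40,p0[0]-32:p0[0]+32]=1
for tag,m in(('panel',roi&(S<115)&(V>130)),('brown',roi&(S>175)&(abs(H-75)>20))):
    m=cv2.morphologyEx(m.astype(np.uint8),cv2.MORPH_OPEN,np.ones((2,2)))
    for c in sorted(cv2.findContours(m,cv2.RETR_EXTERNAL,cv2.CHAIN_APPROX_NONE)[0],key=cv2.contourArea)[-2:]:
        r=cv2.minAreaRect(onz(n,c[:,0],zc)[:,:2].astype(np.float32)); print(tag,np.round(r[0],1),np.round(r[1],1),round(r[2],1))
E
python3 box.py top t9 184
```

```text
t 22.85 grasp now [ 460.9 -258.2  159.1] travel [  0.9   0.2 122.1] |d| 122.0 dr [-0.001  0.003 -0.005] deg 0.3 force [ 0.4  0.2 -2.4] w 54.8 f 64.4 q [-0.2   0.31 -0.35 -0.   -0.91  1.79]
box ((412.0806579589844, -408.4853515625), (11.481283187866211, 35.9371337890625), 23.16932487487793)
panel [ 493.  -256.2] [92.2 77.9] 78.3
brown [ 405.6 -265.6] [2.2 2.1] 88.6
brown [ 400.2 -272.7] [25.9 25.5] 88.6
```

Emit:
move_arm(fingers=[45,45,45,45,45,45,45], travel=[[1,0,30],[1,0,65],[1,0,95],[1,0,112],[1,0,118],[1,0,120],[1,0,120]], dr=[[0,0,-0.005],[0,0,-0.005],[0,0,-0.005],[0,0,-0.005],[0,0,-0.005],[0,0,-0.005],[0,0,-0.005]])

```text
clock: 23.6
position: [463.5, -255.9, 195.9]
ee_rot: [1.0, 0.012, 0.0, -0.0]
contact_force: [0.6, 0.4, -2.5]
gripper_width: 54.3
grasp_force: 64.5
```

Emit:
move_arm(fingers=[45,45,45,45,45,45,45], travel=[[0,0,0.6],[0,0,1.2],[0,0,1.8],[0,0,2.4],[0,0,3],[0,0,3.4],[0,0,3.4]], dr=[[0,0,0],[0,0,0],[0,0,0],[0,0,0],[0,0,0],[0,0,0],[0,0,0]])

```text
clock: 24.3
position: [463.1, -256.3, 191.8]
ee_rot: [1.0, 0.012, -0.001, -0.0]
contact_force: [-0.1, -0.9, -2.9]
gripper_width: 54.6
grasp_force: 64.5
```

```bash
python3 go.py 462 -258.4 37 0 3.1616
```

```text
t 24.3 grasp now [ 462.9 -256.3   36.8] travel [-1.1  2.  -0.2] |d| 2.0 dr [-0.     0.001  0.003] deg 0.2 force [-0.1 -0.9 -2.9] w 54.6 f 64.5 q [-0.2   0.48 -0.48 -0.   -0.61  1.79]
```

Emit:
move_arm(fingers=[45,45,45,45,45,45,45], travel=[[-0.5,1.5,0],[-0.8,2,0],[-0.8,2,0.5],[-0.8,2,1],[-0.8,2,1.5],[-0.8,2,1.8],[-0.8,2,1.8]], dr=[[0,0,0],[0,0,0],[0,0,0],[0,0,0],[0,0,0],[0,0,0],[0,0,0]])

```text
clock: 25.0
position: [462.3, -258.4, 191.0]
ee_rot: [1.0, 0.012, -0.0, -0.0]
contact_force: [-1.8, 0.8, 5.9]
gripper_width: 54.7
grasp_force: 65.6
```

Emit:
move_arm(fingers=[55,59,63,68,75,80,80,80,80,80], travel=[[0,0,0],[0,0,0],[0,0,0],[0,0,0],[0,0,0],[0,0,-10],[0,0,-35],[0,0,-70],[0,0,-110],[0,0,-150]], dr=[[0,0,0],[0,0,0],[0,0,0],[0,0,0],[0,0,0],[0,0,0],[0,0,0],[0,0,0],[0,0,0],[0,0,0]])

```text
clock: 26.0
position: [462.3, -258.4, 341.6]
ee_rot: [1.0, 0.012, -0.001, -0.0]
contact_force: [0.6, -0.2, 0.4]
gripper_width: 79.8
grasp_force: 0.0
```

Emit:
move_arm(fingers=[80,80,80,80,80,80], travel=[[-8,-35,0],[-17,-70,0],[-26,-105,0],[-35,-140,0],[-42,-168,0],[-42,-168,0]], dr=[[0,0,0],[0,0,0],[0,0,0],[0,0,0],[0,0,0],[0,0,0]])

```text
clock: 26.6
position: [415.6, -89.5, 340.6]
ee_rot: [1.0, 0.014, 0.0, -0.0]
contact_force: [-0.5, -0.1, 0.5]
gripper_width: 80.1
grasp_force: 0.0
```

```bash
python3 box.py top t10 60; python3 box.py scene s10 60; python3 - <<'E'
from cal import *
t=np.load('t10.npy')
# honey black lid, yellow lid by masks around their expected pixels
H,S,V=[c.astype(int) for c in cv2.split(cv2.cvtColor(t,cv2.COLOR_RGB2HSV))]
def blob(m,X,r,z,tag):
    u=proj("top",[X])[0].astype(int);roi=np.zeros(m.shape,np.uint8);cv2.circle(roi,tuple(map(int,u)),r,1,-1)
    mm=cv2.morphologyEx((m&(roi>0)).astype(np.uint8),cv2.MORPH_OPEN,np.ones((3,3)))
    c=max(cv2.findContours(mm,cv2.RETR_EXTERNAL,cv2.CHAIN_APPROX_NONE)[0],key=cv2.contourArea)[:,0]
    P=onz("top",c,z)[:,:2].astype(np.float32);print(tag,np.round(cv2.minEnclosingCircle(P)[0],1),round(cv2.minEnclosingCircle(P)[1],1),'bbox',P.min(0).round(1),P.max(0).round(1))
for th in(40,55): blob(V<th,[546,348,105],20,105,'honey')
t0=np.load('top.npy');V0=cv2.cvtColor(t0,cv2.COLOR_RGB2HSV)[...,2]
blob(V0<55,[435,174,105],20,105,'honey0')
E
```

```text
box ((467.03857421875, -374.90423583984375), (116.79718780517578, 97.08728790283203), 0.8041090369224548)
panel [ 462.  -263.6] [33.3 88.9] 87.6
brown [ 460.5 -258.3] [147.7  58.9] 1.2
box ((416.2178955078125, -391.3955993652344), (17.599145889282227, 61.078758239746094), 3.5486557483673096)
panel [ 504.3 -389.5] [128.5  82.8] 13.6
panel [ 457.8 -253. ] [183. 199.] 23.7Traceback (most recent call last):
  File "<stdin>", line 10, in <module>
  File "<stdin>", line 8, in blob
ValueError: max() iterable argument is empty
```

```bash
python3 - <<'E'
from cal import *
a=np.load('top.npy');b=np.load('t10.npy');a=cv2.GaussianBlur(a,(3,3),0)
ga,gb=[cv2.cvtColor(x,cv2.COLOR_RGB2GRAY).astype(np.float32) for x in(a,b)]
print('shift rt',cv2.phaseCorrelate(ga[30:150,510:640].copy(),gb[30:150,510:640].copy()),'left',cv2.phaseCorrelate(ga[180:270,20:120].copy(),gb[180:270,20:120].copy()))
print(np.round(arm.camera_model("top")["pose"],3).tolist())
u=proj("top",[[462,-260,60]])[0];print(u, proj("top",[[464,-325,75]])[0])
for r in(215,225,235):
    print(r,[(c,)+tuple(b[r,c].tolist()) for c in range(412,472,1)] if r==225 else '')
for im in(a,b):
    H,S,V=[c.astype(int) for c in cv2.split(cv2.cvtColor(im,cv2.COLOR_RGB2HSV))]
    g=(abs(H-75)<12)&(S>120)
    for r in(215,225,235,245): c=np.where(g[r])[0];c2=np.where(g[r]&(V>90))[0];print(r,c.min(),c2.min(),c.max())
    cc=np.where(g[:,495])[0];print(cc.min(),cc.max())
E
```

```text
shift rt ((0.4905566725598334, -0.016501393061183478), 1.019735329710407) left ((-0.015082074535968104, 0.016604774728001814), 0.9952925622728136)
[[-0.025, 0.997, -0.078, 440.043], [-1.0, -0.026, -0.013, -26.141], [-0.015, 0.078, 0.997, 1261.473], [0.0, 0.0, 0.0, 1.0]]
[434.50517487 229.50082734] [463.31186491 227.82039392]
215 
225 [(412, 105, 76, 45), (413, 108, 77, 46), (414, 107, 76, 45), (415, 103, 74, 43), (416, 100, 72, 42), (417, 97, 69, 40), (418, 88, 62, 37), (419, 76, 56, 35), (420, 72, 58, 37), (421, 69, 54, 33), (422, 67, 47, 25), (423, 77, 48, 23), (424, 86, 53, 25), (425, 87, 54, 25), (426, 97, 68, 38), (427, 116, 97, 64), (428, 128, 113, 79), (429, 130, 115, 80), (430, 130, 115, 80), (431, 130, 115, 80), (432, 136, 125, 89), (433, 151, 146, 106), (434, 159, 158, 116), (435, 160, 159, 117), (436, 160, 159, 118), (437, 161, 160, 118), (438, 161, 159, 118), (439, 161, 159, 117), (440, 158, 154, 112), (441, 147, 131, 89), (442, 131, 97, 54), (443, 122, 77, 33), (444, 121, 74, 32), (445, 127, 85, 44), (446, 141, 102, 59), (447, 145, 106, 64), (448, 139, 102, 61), (449, 139, 101, 61), (450, 144, 106, 64), (451, 149, 110, 67), (452, 150, 111, 68), (453, 148, 109, 67), (454, 145, 107, 66), (455, 138, 104, 63), (456, 112, 90, 53), (457, 68, 69, 40), (458, 38, 56, 32), (459, 29, 54, 29), (460, 28, 54, 29), (461, 28, 55, 29), (462, 27, 55, 29), (463, 25, 67, 36), (464, 20, 95, 52), (465, 15, 117, 66), (466, 12, 124, 72), (467, 12, 125, 73), (468, 11, 125, 72), (469, 7, 124, 71), (470, 7, 124, 70), (471, 9, 124, 71)]
235 
215 462 0 504
225 463 0 505
235 464 0 505
245 464 0 506
201 250
215 462 0 504
225 463 0 505
235 464 0 505
245 464 0 506
201 250
```

The carton gap measures about 40 mm and the carton is parallel to the box. Now a check of the honey jar against the yellow one.

```bash
python3 - <<'E'
from cal import *
b=np.load('t10.npy');V=b.max(2);u=proj("top",[[546,348,105]])[0];print(u,proj("top",[[642.5,348.5,90]])[0])
r,c=int(round(u[1])),int(round(u[0]))
print('row',r,c-22,V[r,c-22:c+23].tolist());print('col',c,r-22,V[r-22:r+23,c].tolist())
s=np.load('s10.npy');V=s.max(2)
u=proj("scene",[[542,353,105]])[0];r,c=int(round(u[1])),int(round(u[0]));print('scene',u)
print('row',r,c-22,V[r,c-22:c+23].tolist());print('col',c,r-22,V[r-22:r+23,c].tolist())
E
```

```text
[175.41652753 199.53844689] [177.21366898 159.60962774]
row 200 153 [109, 105, 103, 102, 102, 99, 98, 99, 104, 102, 82, 56, 44, 44, 45, 44, 43, 43, 44, 44, 44, 43, 43, 44, 45, 44, 44, 44, 44, 44, 44, 45, 44, 43, 43, 44, 55, 69, 71, 68, 71, 74, 72, 71, 71]
col 175 178 [141, 138, 127, 114, 108, 105, 103, 105, 103, 85, 60, 47, 46, 47, 46, 46, 46, 45, 45, 44, 43, 43, 43, 44, 45, 45, 45, 45, 44, 43, 44, 44, 44, 55, 79, 97, 101, 103, 105, 106, 103, 100, 99, 98, 97]
scene [248.08159015 308.05733227]
row 308 226 [121, 120, 119, 117, 116, 115, 114, 115, 116, 109, 80, 42, 19, 15, 14, 14, 14, 15, 14, 14, 14, 14, 14, 14, 14, 14, 14, 14, 14, 14, 14, 15, 14, 14, 21, 44, 73, 95, 113, 121, 117, 114, 119, 124, 126]
col 248 286 [152, 144, 140, 135, 128, 121, 110, 85, 50, 24, 15, 15, 15, 15, 15, 14, 13, 13, 14, 14, 14, 14, 14, 14, 14, 14, 14, 15, 14, 14, 14, 17, 39, 74, 100, 108, 114, 122, 125, 121, 116, 116, 118, 119, 118]
```

```bash
python3 -c "
from bench import arm
print(arm.job_done())"
```

```text
the job is handed in; nothing more can be done
None
```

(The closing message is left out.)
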